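# Hang the washed strainer set nested on the stand's hook

## Task

The wet-sieving strainers have drained: hang all three on the stand's hook, open side facing out towards the hook's tip, largest first, then the medium one, then the small one, each slid right back against what is behind it so that the bowls nest. Lower each one onto the rod by feel, slide it home gently and let go only once the hook carries it: no dropping, no forcing. Leave the pan in the rack and everything else on the bench where it is.

Things in the scene. Friction and masses are not known exactly. Their poses are not given: they have to be found in the camera images.
- large: The large strainer, about 160 g: steel-mesh bowl 120 mm across, 30 mm deep, standing upright on a blue foot (50 mm in y, x -6 to +8 mm) with a blue handle straight up, 224 mm tall in all. Origin: centre of the foot's underside. z up along the handle, -x to the open side, +x to the closed mesh side, y across the handle. The bowl spans x -6 (open rim) to +24 mm; its centre is at z 66 mm.
- large_eye (a point): Upper end of the hanging slot in the large strainer's handle head, mid-thickness, at its z 216 mm: the point that rests on the hook. Same axes. The slot runs through along x, 14 mm wide (y), 44 mm deep downwards; 8 mm of plastic above it. The head is 56 mm tall, 28 mm wide (grip these sides from above); x from -8 to +8 mm in its middle 22 mm, -5 to +5 mm at its sides.
- large_bowl (a point): Centre of the large strainer's bowl on the handle's middle plane, 150 mm below its _eye point. Same axes.
- medium: The medium strainer, about 130 g: steel-mesh bowl 104 mm across, 30 mm deep, standing upright on a blue foot (50 mm in y, x -6 to +8 mm) with a blue handle straight up, 216 mm tall in all. Origin: centre of the foot's underside. z up along the handle, -x to the open side, +x to the closed mesh side, y across the handle. The bowl spans x -6 (open rim) to +24 mm; its centre is at z 58 mm.
- medium_eye (a point): Upper end of the hanging slot in the medium strainer's handle head, mid-thickness, at its z 208 mm: the point that rests on the hook. Same axes. The slot runs through along x, 14 mm wide (y), 44 mm deep downwards; 8 mm of plastic above it. The head is 56 mm tall, 28 mm wide (grip these sides from above); x from -8 to +8 mm in its middle 22 mm, -5 to +5 mm at its sides.
- medium_bowl (a point): Centre of the medium strainer's bowl on the handle's middle plane, 150 mm below its _eye point. Same axes.
- small: The small strainer, about 100 g: steel-mesh bowl 88 mm across, 30 mm deep, standing upright on a blue foot (50 mm in y, x -6 to +8 mm) with a blue handle straight up, 208 mm tall in all. Origin: centre of the foot's underside. z up along the handle, -x to the open side, +x to the closed mesh side, y across the handle. The bowl spans x -6 (open rim) to +24 mm; its centre is at z 50 mm.
- small_eye (a point): Upper end of the hanging slot in the small strainer's handle head, mid-thickness, at its z 200 mm: the point that rests on the hook. Same axes. The slot runs through along x, 14 mm wide (y), 44 mm deep downwards; 8 mm of plastic above it. The head is 56 mm tall, 28 mm wide (grip these sides from above); x from -8 to +8 mm in its middle 22 mm, -5 to +5 mm at its sides.
- small_bowl (a point): Centre of the small strainer's bowl on the handle's middle plane, 150 mm below its _eye point. Same axes.
- stand: Grey bench stand, fixed: base 150 x 110 mm, 16 mm thick; 12 mm steel column 58 mm behind its centre (+x), 276 mm tall, with a boss head carrying the hook. Origin: centre of the base's underside; +x from the hook's tip to the column, z up. The boss is clamped at a height that differs by up to 12 mm up or down between starts; this is not measured: feel (or see) it. It does not give.
- hook_home (a point): Nominal resting place of the large strainer's _eye point, x 0, y 0, z 259 mm on the stand; same axes. The hook is a level 8 mm round rod along -x, its upper side nominally here, truly up to 12 mm higher or lower. A black collar, 20 mm across, ends at x +8 mm: the stop for the first strainer; the 30 mm wide boss begins at x +42 mm. Hung strainers bear head to head, 16 mm apart; a bowl held too high catches the next rim.
- hook_tip (a point): Nominal end of the hook (rod axis), x -70 mm, z 262 mm on the stand; same axes. From the collar the rod is straight and level (axis nominally z 255 mm) to x -62 mm, then bends up 7 mm to this point, with a rounded 4 mm radius end. So the tip's top is nominally 7 mm above the straight part's upper side. Truly up to 12 mm higher or lower, like the whole hook.
- rack: White draining tray with wire hoops, fixed, 250 (x) by 160 mm (y), walls 24 mm high, floor 5 mm above the bench. Origin: centre of its underside. The strainers and the pan stand in four slots along x (foot centres at x -87, -35, +17, +69 mm, any order), axes along the rack's, each between two hoops 73 mm high with about 2 mm of play before and behind; lift straight up.
- pan: White receiver pan without a handle, 108 mm diameter, 30 mm deep, standing on its foot in the remaining slot of the rack. Origin: centre of the foot's underside. Stays where it is.
- amber: Amber glass bottle with blue cap, 72 mm diameter, 165 mm tall. Origin: centre of its underside. Bystander.
- clear: Clear glass bottle with blue cap, 72 mm diameter, 150 mm tall. Origin: centre of its underside. Bystander.
- wash: White wash bottle with a red spout, 56 mm diameter, 175 mm tall. Origin: centre of its underside. Bystander.
- beaker: Tall clear plastic beaker, 90 mm diameter, 130 mm tall. Origin: centre of its underside. Bystander.
- flask: Conical glass flask with a stopper, 80 mm diameter, 135 mm tall. Origin: centre of its underside. Bystander.
- tips: Orange box of pipette tips, 120 x 85 mm, 49 mm tall. Origin: centre of its underside. Bystander.
Things that resemble listed ones, but are neither listed nor needed, are in the scene too. What is shaped like the small but yellow is not meant.

How it is judged:
By the outcome, as a careful person would: the job done as asked, in the order asked, and still so for the second after the job is handed in, with the robot touching nothing.
It also fails if it takes over 72 s, if anything falls off the work surface, if the arm or the gripper's body presses on something with over 40 N, if the wrist force passes 120 N, or if a joint passes its speed limit or range.

## Robot

A 7-joint arm with a two-finger parallel gripper is mounted at the origin on the work surface. World frame = base frame: x ahead of the robot, y to its left, z up, the work surface at z = 0. Lengths are in m, angles in rad, forces in N, time in s.
With the tool pointing down it reaches from about 0.425 to 0.875 m from the base axis. Payload 4.7 kg.
Tool frame: the origin (TCP) lies midway between the tips of the shut fingers; the grasp point (between the pads) lies 19 mm behind it; x points along the fingers, y is the direction in which the jaws open and shut, and the axes are right-handed (so a half turn about x gives the same grasp; the last joint's range is limited). The gripper opens to 87 mm and grips with 3 to 60 N. Pads are 19 mm wide; open, the fingers measure 117 mm over their backs; the gripper's body (75 mm by 190 mm) begins 51 mm behind the grasp point.
Start: joints at [-1.202, 0.321, -0.07, 1.45, 0.023, 1.371, -0.057], TCP at [0.226, 0.61, 0.223] pointing down, gripper open.
Joint ranges: [-2.86, 2.86], [-0.3, 2.09], [-1.38, 1.24], [0.06, 2.45], [-1.56, 4.7], [0.09, 2.05], [-2.69, 2.69]. Speed limits (rad/s): [2.57, 2.57, 3.14, 3.14, 3.14, 3.14, 3.14].

## Interface

Orientations are given as a rotation vector (axis times angle).
In Python, from bench import ctrl gives the robot as it stands. The module is installed in compiled form; this text tells all that it offers.
- The arm moves only by the shell command python3 -m jog 'ROWS' [FORCE]. ROWS is JSON, a list of rows, each an object with "rot": the turn, a rotation vector about the tool's x, y, z in units of 5 degrees (1.0 is 5 degrees), a list of three; "travel": the shift along the tool's x, y, z in units of 0.3 m (1.0 is 0.3 m), a list of three; "jaw": the closure, from -1 (fully open) to 1 (shut), so that 0 is half open. In form: [{"rot": [ax, ay, az], "travel": [tx, ty, tz], "jaw": jaw}, ...]. A call has 1 to 8 rows; each row shifts and turns the commanded pose from where the row before left it, along the tool's axes as they then stand; what a row does not reach is not made up. A row lasts 1/10 s, in which the tool goes at most 50 mm and 8.59 degrees, less where a joint would pass 70% of its speed; a pose out of reach is approached as far as the arm can. A call with a number of a shift or a turn outside -1 to 1 is refused whole. A call with a gripper value outside its range is refused whole. The fingers move at their own pace and stop on an object; FORCE is the grip in N (left out, the last holds). Time passes only in rows, so rows that do not move let the fingers close. It gives the time, the measured TCP pose, the force and the opening at its end, in the units of the state.
- ctrl.get_state(): the state, without advancing time (a new reading comes with each control period).
- ctrl.get_image(name): name is "scene" or "top" or "wrist"; returns the picture (400x640x3 uint8, red, green, blue); there is no depth.
- ctrl.camera_model(name): a dict with "mtx" (3x3 intrinsics, pixels), "extrinsics" (4x4, takes a point from world to camera coordinates); the wrist camera has in their place "hand_eye" (4x4, takes a point from camera to tool coordinates, whose origin is the TCP and whose axes are the tool frame's). Camera axes: x right, y up, looking along -z (the intrinsics and any distortion apply to the point x, -y, -z); pixel columns grow to the right and rows downward; lengths in m; the calibration is good to about 2 mm. The wrist camera is an equidistant fisheye: a pixel r from the principal point sees the ray r / f radians off the axis. A picture is of the moment at which its call begins: read the wrist's pose just before it. camera_model takes no time and is no camera call.
- ctrl.close_job(): hands the job in, once; it reports no verdict.
The state is a dict: "time": time; "joint_positions": joint angles; "qd": joint speeds; "joint_torque": joint torques, N m; "position": TCP position; "tool_rot": TCP orientation; "ft_force": force on the tool from outside, world axes, zero at the start; "torque": the same for the moment, N m; "grip_width": opening from 0.0 (shut) to 1.0 (fully open).
Only numpy, scipy, OpenCV 4.12 (cv2) and the standard library are available. Lean on these libraries where they do the work, as an engineer would, in place of code of your own. Each camera call takes 0.05 s, during which the arm holds its last target.

## Working session

There is one attempt and no reset: what is moved stays moved. The work goes in short steps, Python scripts to look and compute and a shell command to move; the robot and the scene stay as the last step left them, time stands still between calls to the robot, and variables do not carry over. Pictures are saved under pics/ and viewed, and the job is handed in when it is done.

```bash
mkdir -p pics; ls
cat > h.py <<'E'
import numpy as np, cv2
from bench import ctrl
from scipy.spatial.transform import Rotation as R
def snap(n,f):
    im=ctrl.get_image(n); cv2.imwrite('pics/'+f,im[:,:,::-1].copy()); return im
def proj(n,p):
    m=ctrl.camera_model(n);K=np.array(m['mtx']);E=np.array(m['extrinsics'])
    c=(E@np.r_[p,1])[:3];v=K@np.array([c[0],-c[1],-c[2]]);return v[:2]/v[2]
def ray(n,u,v):
    m=ctrl.camera_model(n);K=np.array(m['mtx']);E=np.array(m['extrinsics'])
    d=np.linalg.inv(K)@np.array([u,v,1.]);d=np.array([d[0],-d[1],-d[2]])
    Rm=E[:3,:3];o=-Rm.T@E[:3,3];return o,Rm.T@d
def atz(n,u,v,z):
    o,d=ray(n,u,v);return o+d*(z-o[2])/d[2]
E
python3 - <<'E'
from h import *
np.set_printoptions(precision=4,suppress=True)
s=ctrl.get_state();print(s)
for n in('scene','top','wrist'):
    snap(n,n+'0.png');m=ctrl.camera_model(n);print(n,m)
E
```

```text
pics
{'time': 0.0, 'joint_positions': array([-1.2019,  0.3219, -0.0701,  1.4517,  0.0226,  1.3708, -0.0569]), 'qd': array([ 0.0009, -0.0007,  0.0017, -0.0003,  0.0002,  0.0007, -0.    ]), 'joint_torque': array([  0.0003, -49.1301,  -0.4043, -31.2524,  -0.064 ,   0.0441,
         0.0002]), 'position': array([0.2257, 0.609 , 0.2214]), 'tool_rot': array([ 0.2768,  1.5531, -0.2799]), 'ft_force': array([-0.0438,  0.3533,  0.0073]), 'torque': array([-0.0242,  0.0291,  0.0056]), 'grip_width': 0.9993449715858507}
scene {'mtx': array([[483.0824,   0.    , 316.507 ],
       [  0.    , 483.0824, 209.3047],
       [  0.    ,   0.    ,   1.    ]]), 'extrinsics': array([[-0.7609,  0.6486,  0.0196,  0.4055],
       [-0.4185, -0.5136,  0.749 ,  0.1278],
       [ 0.4959,  0.5617,  0.6623, -2.1085],
       [ 0.    ,  0.    ,  0.    ,  1.    ]])}
top {'mtx': array([[455.059 ,   0.    , 323.199 ],
       [  0.    , 455.059 , 199.3427],
       [  0.    ,   0.    ,   1.    ]]), 'extrinsics': array([[ 0.0287, -0.9996, -0.0046, -0.017 ],
       [ 0.9935,  0.0281,  0.1105, -0.5766],
       [-0.1104, -0.0077,  0.9939, -1.4252],
       [ 0.    ,  0.    ,  0.    ,  1.    ]])}
wrist {'mtx': array([[309.7069,   0.    , 316.8522],
       [  0.    , 309.7069, 196.0131],
       [  0.    ,   0.    ,   1.    ]]), 'hand_eye': array([[ 0.0005,  0.246 , -0.9693, -0.1628],
       [ 1.    ,  0.0005,  0.0006, -0.0006],
       [ 0.0006, -0.9693, -0.246 , -0.0666],
       [ 0.    ,  0.    ,  0.    ,  1.    ]])}
```

View pics/scene0.png

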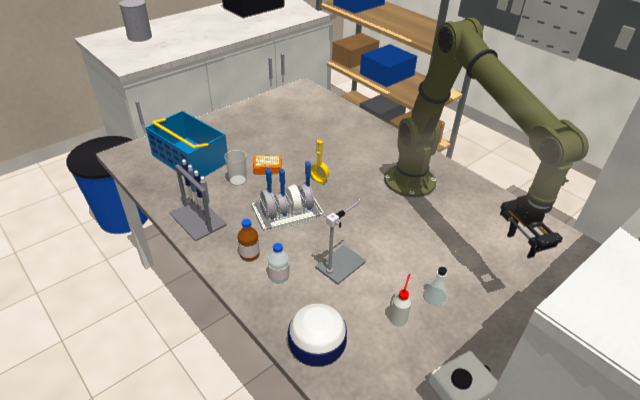

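View pics/top0.png

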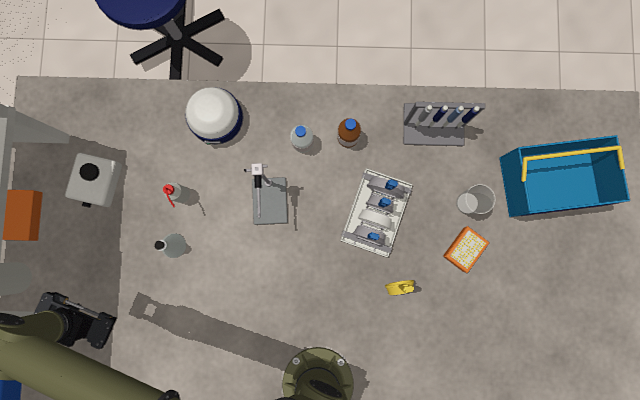

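View pics/wrist0.png

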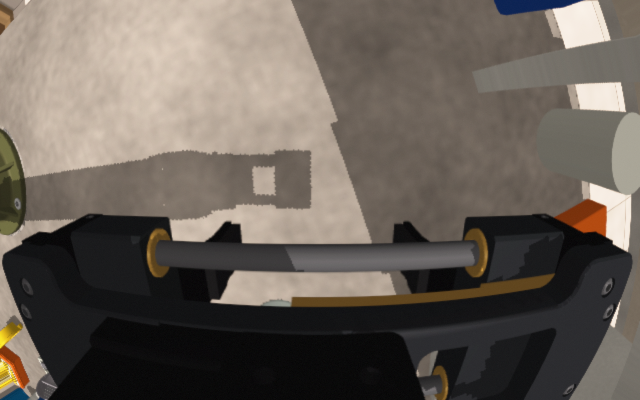

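The scene shows the rack at about (287,200) and the stand at (340,240). In the top image the rack is near (377,212) and the stand near (268,200). The wrist sees neither. I'll zoom in on both.

Run:
```python
from h import *
t=cv2.imread('pics/top0.png');s=cv2.imread('pics/scene0.png')
a=cv2.resize(t[150:270,230:430],None,fx=4,fy=4,interpolation=cv2.INTER_CUBIC);cv2.imwrite('pics/ztop.png',a)
b=cv2.resize(s[130:290,230:380],None,fx=3.7,fy=3.7,interpolation=cv2.INTER_CUBIC);cv2.imwrite('pics/zscene.png',b)
np.set_printoptions(precision=4,suppress=True)
# rack corners at z .024, stand base corners at .016
for u,v in((413,184),(369,170),(341,241),(388,256)): print(atz('top',u,v,.024))
```

```text
[ 0.6357 -0.2889  0.024 ]
[ 0.6776 -0.1461  0.024 ]
[ 0.4458 -0.061   0.024 ]
[ 0.4027 -0.2112  0.024 ]
```

View pics/ztop.png

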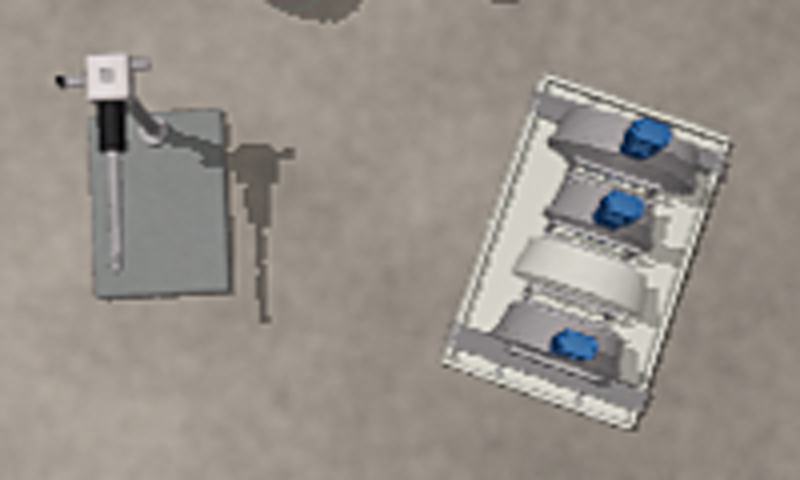

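View pics/zscene.png

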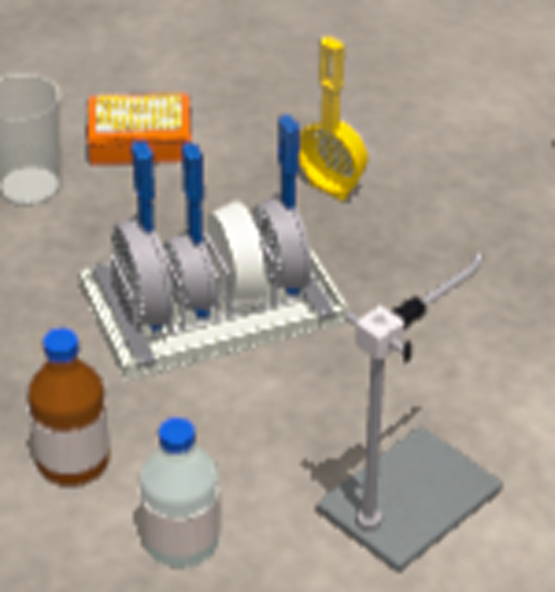

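Run:
```python
from h import *
np.set_printoptions(precision=4,suppress=True)
t=cv2.imread('pics/top0.png')
def tri(a,b):
    o1,d1=ray('top',*a);o2,d2=ray('scene',*b)
    A=np.c_[d1,-d2];x=np.linalg.lstsq(A,o2-o1,rcond=None)[0]
    p,q=o1+d1*x[0],o2+d2*x[1];return (p+q)/2,np.linalg.norm(p-q)
T=lambda x,y:(230+x/4,150+y/4)
S=lambda x,y:(230+x/3.7,130+y/3.7)
print('cam',ray('scene',0,0)[0],ray('top',0,0)[0])
print('large',tri(T(647,130),S(144,147)))
print('2nd',tri(T(620,205),S(193,147)))
print('3rd',tri(T(575,340),S(289,119)))
print('tip',tri(T(116,266),S(478,258)))
print('boss',tri(T(107,75),S(380,320)))
for p in((542,75),(733,143),(632,430),(443,362)): print('rack',atz('top',*T(*p),.024))
for p in((90,110),(225,108),(231,292),(96,298)): print('base',atz('top',*T(*p),.016))
for p in((90,270),(130,375),(345,318)): print('rack s',atz('scene',*S(*p),.024))
```

```text
cam [1.4076 0.987  1.2926] [ 0.416  -0.0118  1.4801]
large (array([ 0.6063, -0.19  ,  0.2308]), np.float64(0.0019814278582736167))
2nd (array([ 0.5562, -0.1748,  0.2157]), np.float64(0.0005926294249312225))
3rd (array([ 0.4598, -0.143 ,  0.2245]), np.float64(0.0024473270694001276))
tip (array([0.4994, 0.1684, 0.2659]), np.float64(0.001107269687267283))
boss (array([0.6272, 0.1794, 0.2728]), np.float64(0.0017429251210675368))
rack [ 0.6814 -0.1347  0.024 ]
rack [ 0.63   -0.2897  0.024 ]
rack [ 0.398  -0.2113  0.024 ]
rack [ 0.4474 -0.0602  0.024 ]
base [0.6437 0.2318 0.016 ]
base [0.6484 0.122  0.016 ]
base [0.4988 0.1115 0.016 ]
base [0.4908 0.22   0.016 ]
rack s [ 0.6262 -0.2757  0.024 ]
rack s [ 0.6887 -0.1158  0.024 ]
rack s [ 0.4627 -0.0426  0.024 ]
```

```bash
cat >> h.py <<'E'
def Rt(): return R.from_rotvec(ctrl.get_state()['tool_rot']).as_matrix()
def rows(p,yaw=None,s=None):
    """shift to p (world) in tool units, total; and rotation about tool x"""
    s=s or ctrl.get_state();M=R.from_rotvec(s['tool_rot']).as_matrix()
    d=M.T@(np.array(p)-s['position']);print('shift mm',d*1000,'units',d/.3)
    if yaw is not None:
        best=None
        c,q=np.cos(yaw),np.sin(yaw)
        G=np.c_[[0,0,-1],[-q,c,0],[c,q,0]]
        for k in(0,1):
            G2=G@np.diag([1,-1,-1]) if k else G
            rv=R.from_matrix(M.T@G2).as_rotvec();print('rot units',k,np.degrees(rv)/5)
    return M
def wpix(p,s):
    """world point -> wrist pixel"""
    m=ctrl.camera_model('wrist');K=np.array(m['mtx']);H=np.array(m['hand_eye'])
    M=R.from_rotvec(s['tool_rot']).as_matrix()
    t=M.T@(np.array(p)-s['position']);c=H[:3,:3].T@(t-H[:3,3])
    v=np.array([c[0],-c[1],-c[2]]);th=np.arctan2(np.hypot(v[0],v[1]),v[2]);ph=np.arctan2(v[1],v[0])
    return K[:2,2]+K[0,0]*th*np.array([np.cos(ph),np.sin(ph)])
def wray(u,v,s):
    m=ctrl.camera_model('wrist');K=np.array(m['mtx']);H=np.array(m['hand_eye'])
    M=R.from_rotvec(s['tool_rot']).as_matrix()
    a=np.array([u,v])-K[:2,2];r=np.hypot(*a);th=r/K[0,0]
    d=np.array([np.sin(th)*a[0]/r,np.sin(th)*a[1]/r,np.cos(th)]);d=np.array([d[0],-d[1],-d[2]])
    return s['position']+M@H[:3,3],M@H[:3,:3]@d
def watz(u,v,s,z):
    o,d=wray(u,v,s);return o+d*(z-o[2])/d[2]
E
python3 - <<'E'
from h import *
np.set_printoptions(precision=4,suppress=True)
print(Rt());rows([.606,-.19,.40],np.radians(-18))
rows([.606,.10,.40],np.radians(-18))
E
```

```text
[[-0.0004  0.3474  0.9377]
 [-0.0013  0.9377 -0.3474]
 [-1.     -0.0014  0.0001]]
shift mm [-177.3359 -617.4766  634.2071] units [-0.5911 -2.0583  2.114 ]
rot units 0 [-0.4659  0.0009  0.016 ]
rot units 1 [35.5341  0.0248 -0.0014]
shift mm [-177.7259 -345.5405  533.4568] units [-0.5924 -1.1518  1.7782]
rot units 0 [-0.4659  0.0009  0.016 ]
rot units 1 [35.5341  0.0248 -0.0014]
```

```bash
python3 -m jog '[{"rot":[0,0,0],"travel":[-0.1,-0.03,0.1],"jaw":-1},{"rot":[0,0,0],"travel":[-0.08,-0.05,0.12],"jaw":-1},{"rot":[-0.2,0,0],"travel":[-0.08,-0.05,0.13],"jaw":-1},{"rot":[-0.2,0,0],"travel":[-0.08,-0.05,0.13],"jaw":-1},{"rot":[0,0,0],"travel":[-0.08,-0.05,0.13],"jaw":-1},{"rot":[0,0,0],"travel":[-0.08,-0.05,0.13],"jaw":-1},{"rot":[0,0,0],"travel":[-0.08,-0.05,0.13],"jaw":-1},{"rot":[0,0,0],"travel":[0,-0.08,0.12],"jaw":-1}]' 20
python3 -m jog '[{"rot":[0,0,0],"travel":[0,-0.08,0.14],"jaw":-1},{"rot":[0,0,0],"travel":[0,-0.08,0.14],"jaw":-1},{"rot":[0,0,0],"travel":[0,-0.05,0.1],"jaw":-1},{"rot":[0,0,0],"travel":[0,0,0],"jaw":-1},{"rot":[0,0,0],"travel":[0,0,0],"jaw":-1}]'
python3 - <<'E'
from h import *
import pickle
s=ctrl.get_state();snap('wrist','w1.png');pickle.dump(s,open('w1.pkl','wb'));print(s['position'],s['joint_positions'])
print(wpix([.5,.166,.262],s),wpix([.5704,.1713,.255],s))
E
```

```text
time: 0.95
position: [0.4681, 0.3957, 0.3998]
tool_rot: [0.254, 1.553, -0.247]
ft_force: [0.6, 0.3, 0.1]
grip_width: 1.0
time: 1.45
position: [0.5549, 0.2994, 0.396]
tool_rot: [0.252, 1.557, -0.253]
ft_force: [-0.3, 0.2, 1.3]
grip_width: 1.0
[0.55489375 0.29939295 0.39602621] [-0.68391678  0.26128262  0.19507241  1.19147106 -0.05083138  1.69434438
  0.74731123]
[179.91685461 178.94250516] [211.36315374 235.73085687]
```

View pics/w1.png

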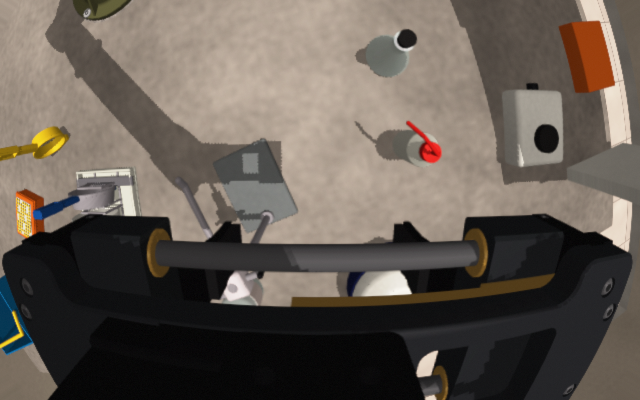

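The hook tip shows at (181,182), about 3 px from its prediction, and the rod runs down to about (215,235). Next I'll view it from the rack side.

```bash
python3 -m jog '[{"rot":[0,0,0],"travel":[0,-0.12,0.08],"jaw":-1},{"rot":[0,0,0],"travel":[0,-0.13,0.09],"jaw":-1},{"rot":[0,0,0],"travel":[0,-0.13,0.09],"jaw":-1},{"rot":[0,0,0],"travel":[0,-0.13,0.09],"jaw":-1},{"rot":[0,0,0],"travel":[0,-0.13,0.09],"jaw":-1},{"rot":[0,0,0],"travel":[0,-0.13,0.09],"jaw":-1},{"rot":[0,0,0],"travel":[0,-0.09,0.05],"jaw":-1},{"rot":[0,0,0],"travel":[0,0,0],"jaw":-1}]'
python3 -m jog '[{"rot":[0,0,0],"travel":[0,0,0],"jaw":-1}]'
python3 - <<'E'
from h import *
import pickle
s=ctrl.get_state();snap('wrist','w2.png');pickle.dump(s,open('w2.pkl','wb'));print(s['position'],s['joint_positions'])
print(wpix([.5,.166,.262],s),wpix([.5704,.1713,.255],s))
for p in ([.6063,-.19,.229],[.5562,-.1748,.213],[.4598,-.143,.221]): print(wpix(p,s))
a=cv2.imread('pics/w2.png')
E
```

```text
time: 2.3
position: [0.6386, -0.0044, 0.3965]
tool_rot: [0.254, 1.555, -0.258]
ft_force: [-0.0, -0.0, -0.0]
grip_width: 1.001
time: 2.4
position: [0.6384, 0.002, 0.3964]
tool_rot: [0.251, 1.557, -0.249]
ft_force: [0.4, 1.0, -0.5]
grip_width: 0.999
[0.63842283 0.00202015 0.39643018] [-0.31503567  0.28597212  0.36876613  1.17396437 -0.10403788  1.69963977
  1.27891207]
[428.98482196  11.58283454] [452.44123477  75.69360022]
[159.2650022  206.14520961]
[159.96130076 161.61077038]
[153.70814615  78.76647393]
```

View pics/w2.png

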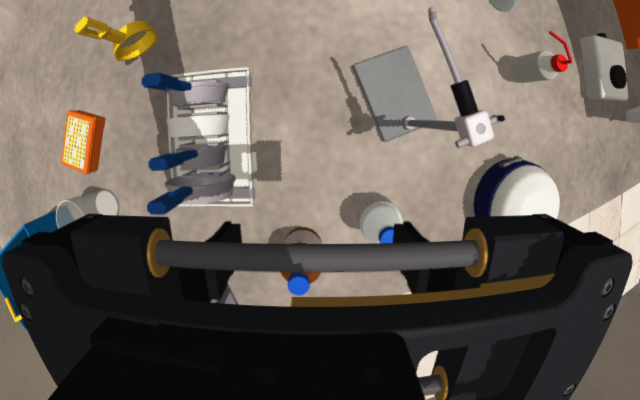

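Run:
```python
from h import *
a=cv2.imread('pics/w2.png');b=cv2.imread('pics/w1.png')
f=lambda im:cv2.resize(im,(400,300),interpolation=cv2.INTER_CUBIC)
L=a[60:220,130:250]; L=cv2.resize(L,None,fx=3.7,fy=3.7,interpolation=cv2.INTER_CUBIC)
H=cv2.resize(a[0:160,400:520],None,fx=3.7,fy=3.7,interpolation=cv2.INTER_CUBIC)
G=cv2.resize(b[160:320,150:290],None,fx=3.7,fy=3.7,interpolation=cv2.INTER_CUBIC)
cv2.imwrite('pics/z2a.png',L);cv2.imwrite('pics/z2b.png',H);cv2.imwrite('pics/z1.png',G)
```

```text
(no output)
```

View pics/z2a.png

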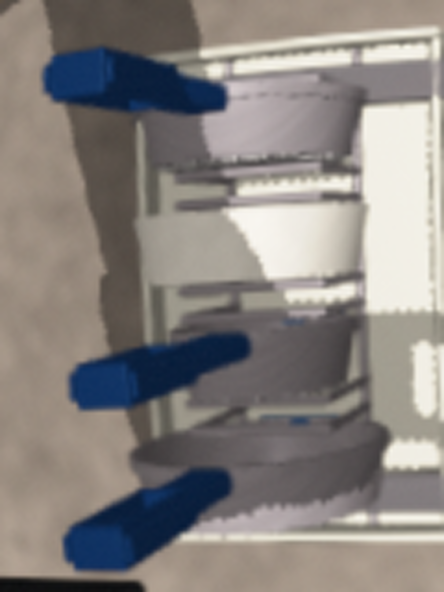

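View pics/z2b.png

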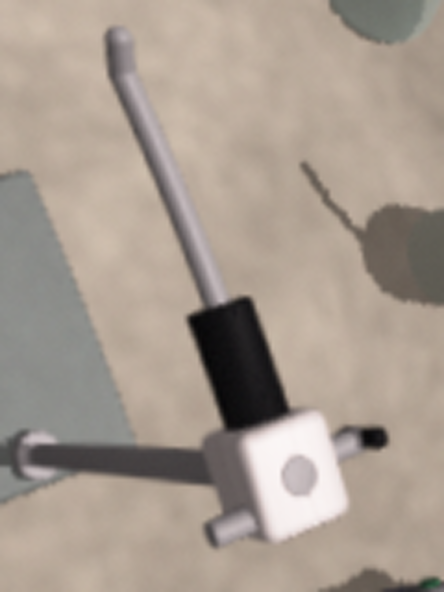

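View pics/z1.png

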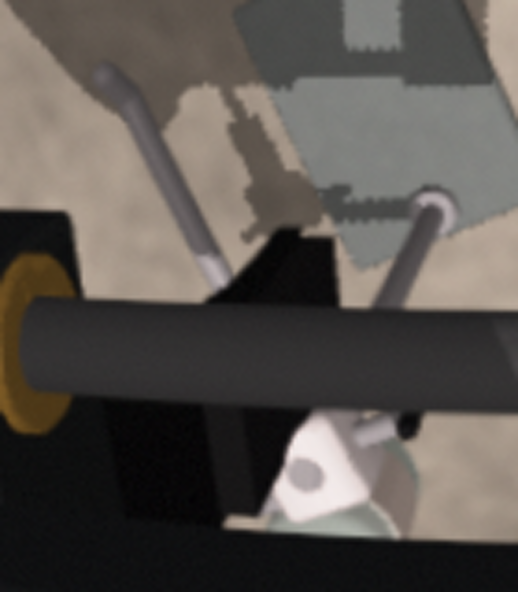

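The images confirm that the domed side of each strainer faces away from the robot. The hook tip is at w2 (432,10) and w1 (179,181), and the column top is at w2 (481,128). Next I'll fit the stand and the heads over all views.

Run:
```python
from h import *
import pickle
from scipy.optimize import least_squares
np.set_printoptions(precision=4,suppress=True)
s1=pickle.load(open('w1.pkl','rb'));s2=pickle.load(open('w2.pkl','rb'))
T=lambda x,y:(230+x/4,150+y/4)
S=lambda x,y:(230+x/3.7,130+y/3.7)
W1=lambda x,y:(150+x/3.7,160+y/3.7)
W2=lambda x,y:(400+x/3.7,y/3.7)
P={'top':lambda p:proj('top',p),'scene':lambda p:proj('scene',p),'w1':lambda p:wpix(p,s1),'w2':lambda p:wpix(p,s2)}
tip=(-.070,0,.262,1);bend=(-.062,0,.255,1);col=(.058,0,.276,0);clr=(.008,0,.255,1)
obs=[(tip,'w2',W2(119,38)),(tip,'w1',W1(107,78)),(tip,'top',T(116,266)),(tip,'scene',S(478,259)),
(bend,'w2',W2(122,78)),(bend,'w1',W1(133,108)),
(col,'w2',W2(300,475)),(col,'w1',W1(305,475)),(col,'top',T(106,75)),
(clr,'w2',W2(222,306)),(clr,'top',T(111,151))]
def pt(m,v):
    c,q=np.cos(v[2]),np.sin(v[2])
    return np.array([v[0]+c*m[0]-q*m[1],v[1]+q*m[0]+c*m[1],m[2]+m[3]*v[3]])
f=lambda v:np.concatenate([P[n](pt(m,v))-np.array(o) for m,n,o in obs])
r=least_squares(f,[.57,.171,.075,0],x_scale=[.01,.01,.1,.01],loss='soft_l1')
print(r.x[:2],np.degrees(r.x[2]),r.x[3]*1e3);print(f(r.x).reshape(-1,2))
for p in [(-.075,-.055,.016,0),(.075,-.055,.016,0),(.075,.055,.016,0),(-.075,.055,.016,0)]: print(proj('top',pt(p,r.x)))
# rack heads
WL=lambda x,y:(130+x/3.7,60+y/3.7)
heads=[('large',.229,T(647,128),S(144,147),WL(87,548)),('small',.213,T(620,203),S(193,147),WL(92,388)),('medium',.221,T(575,338),S(289,119),WL(78,80))]
for n,z,a,b,c in heads: print(n,atz('top',*a,z),atz('scene',*b,z),watz(*c,s2,z))
```

```text
[0.5711 0.1732] 4.861541956327257 5.71316184829144
[[ 0.2558  0.6217]
 [ 0.1843 -0.226 ]
 [ 0.2129 -0.6078]
 [-0.7881 -0.6232]
 [ 0.2987 -1.2246]
 [-0.8389 -2.8557]
 [ 0.4094  0.3771]
 [ 0.6885  0.2948]
 [ 0.3356 -0.5896]
 [-0.8463 -0.0516]
 [ 0.6683 -0.3848]]
[287.6122 222.2924]
[285.4281 176.334 ]
[251.6976 178.2307]
[253.5    224.2163]
large [ 0.6087 -0.1909  0.229 ] [ 0.6044 -0.191   0.229 ] [ 0.606  -0.1992  0.229 ]
small [ 0.5576 -0.175   0.213 ] [ 0.5542 -0.178   0.213 ] [ 0.5573 -0.1835  0.213 ]
medium [ 0.4622 -0.1442  0.221 ] [ 0.456  -0.1457  0.221 ] [ 0.4615 -0.1475  0.221 ]
```

Run:
```python
from h import *
np.set_printoptions(precision=4,suppress=True)
rows([.6055,-.195,.26],np.radians(-18));rows([.6055,-.195,.192])
```

```text
shift mm [ 136.1142 -198.944    30.5322] units [ 0.4537 -0.6631  0.1018]
rot units 0 [-0.0248 -0.0096 -0.0181]
rot units 1 [35.9752 -0.0284  0.015 ]
shift mm [ 204.114  -199.0513   30.589 ] units [ 0.6804 -0.6635  0.102 ]
```

```bash
python3 -m jog '[{"rot":[0,0,0],"travel":[0.05,-0.133,0.02],"jaw":-1},{"rot":[0,0,0],"travel":[0.08,-0.133,0.02],"jaw":-1},{"rot":[0,0,0],"travel":[0.08,-0.133,0.02],"jaw":-1},{"rot":[0,0,0],"travel":[0.08,-0.133,0.02],"jaw":-1},{"rot":[0,0,0],"travel":[0.08,-0.131,0.022],"jaw":-1},{"rot":[0,0,0],"travel":[0.084,0,0],"jaw":-1},{"rot":[0,0,0],"travel":[0,0,0],"jaw":-1},{"rot":[0,0,0],"travel":[0,0,0],"jaw":-1}]'
python3 - <<'E'
from h import *
np.set_printoptions(precision=4,suppress=True)
snap('top','t3.png');s=ctrl.get_state();snap('wrist','w3.png');rows([.6055,-.195,.192],np.radians(-18))
a=cv2.imread('pics/t3.png');b=cv2.imread('pics/w3.png')
cv2.imwrite('pics/z3.png',cv2.resize(a[150:270,310:450],None,fx=4,fy=4,interpolation=cv2.INTER_CUBIC))
print([wpix(p,s) for p in ([.6055,-.195,.229],[.556,-.179,.213],[.459,-.1465,.221])])
E
```

```text
time: 3.25
position: [0.6061, -0.1943, 0.2606]
tool_rot: [0.249, 1.557, -0.246]
ft_force: [0.6, -0.0, 0.7]
grip_width: 0.998
shift mm [70.1169 -0.2194 -1.4678] units [ 0.2337 -0.0007 -0.0049]
rot units 0 [-0.0147  0.0284 -0.0142]
rot units 1 [35.9852 -0.0223 -0.0445]
[array([316.987 , 219.3553]), array([316.7348, 138.8775]), array([317.9339,  -8.4856])]
```

View pics/w3.png

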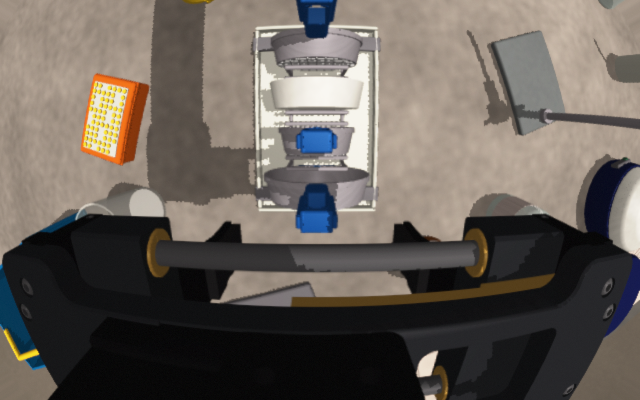

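View pics/z3.png

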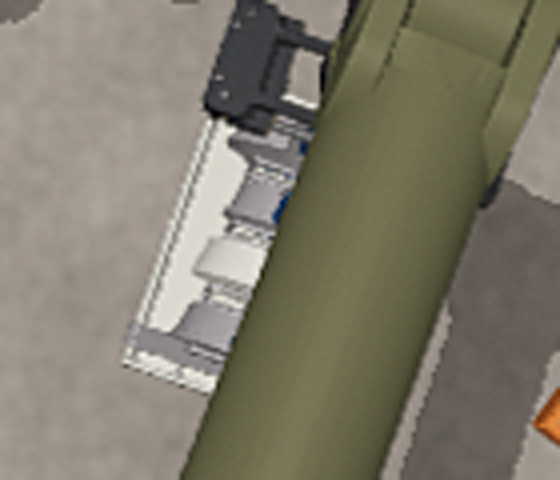

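In the wrist image the three heads line up at column 317, with the large top face near row 220. All match the predictions, so I'll descend and grip.

```bash
python3 -m jog '[{"rot":[0,0,0],"travel":[0.08,0,0],"jaw":-1},{"rot":[0,0,0],"travel":[0.08,0,0],"jaw":-1},{"rot":[0,0,0],"travel":[0.07,0,0],"jaw":-1},{"rot":[0,0,0],"travel":[0,0,0],"jaw":0.3},{"rot":[0,0,0],"travel":[0,0,0],"jaw":0.3},{"rot":[0,0,0],"travel":[0,0,0],"jaw":1},{"rot":[0,0,0],"travel":[0,0,0],"jaw":1},{"rot":[0,0,0],"travel":[0,0,0],"jaw":1}]' 25
python3 -m jog '[{"rot":[0,0,0],"travel":[0,0,0],"jaw":1},{"rot":[0,0,0],"travel":[0,0,0],"jaw":1}]'
```

```text
time: 4.15
position: [0.6057, -0.198, 0.1925]
tool_rot: [0.251, 1.554, -0.251]
ft_force: [-0.6, 0.5, 0.5]
grip_width: 0.635
time: 4.35
position: [0.6051, -0.198, 0.1916]
tool_rot: [0.251, 1.556, -0.251]
ft_force: [0.4, -0.6, -0.8]
grip_width: 0.447
```

```bash
python3 -m jog '[{"rot":[0,0,0],"travel":[0,0,0],"jaw":1},{"rot":[0,0,0],"travel":[0,0,0],"jaw":1},{"rot":[0,0,0],"travel":[0,0,0],"jaw":1},{"rot":[0,0,0],"travel":[0,0,0],"jaw":1}]'
```

```text
time: 4.75
position: [0.6051, -0.1978, 0.1913]
tool_rot: [0.251, 1.556, -0.251]
ft_force: [-0.4, 1.0, -0.0]
grip_width: 0.316
```

```bash
python3 -m jog '[{"rot":[0,0,0],"travel":[-0.02,0,0],"jaw":1},{"rot":[0,0,0],"travel":[-0.05,0,0],"jaw":1},{"rot":[0,0,0],"travel":[-0.08,0,0],"jaw":1},{"rot":[0,0,0],"travel":[-0.1,0,0],"jaw":1},{"rot":[0,0,0],"travel":[-0.1,0,0],"jaw":1},{"rot":[0,0,0],"travel":[-0.04,0,0],"jaw":1},{"rot":[0,0,0],"travel":[0,0,0],"jaw":1},{"rot":[0,0,0],"travel":[0,0,0],"jaw":1}]'
python3 - <<'E'
from h import *
np.set_printoptions(precision=4,suppress=True)
s=ctrl.get_state();snap('wrist','w4.png');snap('scene','s4.png');print(s['position'])
a=cv2.imread('pics/s4.png');cv2.imwrite('pics/z4.png',cv2.resize(a[100:290,220:400],None,fx=3,fy=3,interpolation=cv2.INTER_CUBIC))
y=np.radians(4.86);c,q=np.cos(y),np.sin(y)
st=lambda x,z:np.array([.5711+c*x,.1732+q*x,z])
print(st(-.1,.3),st(0,.3))
rows(st(-.1,.29),y)
E
```

```text
time: 5.55
position: [0.6047, -0.1978, 0.3074]
tool_rot: [0.251, 1.557, -0.251]
ft_force: [-0.7, 0.2, -2.0]
grip_width: 0.325
[ 0.6047 -0.1978  0.3074]
[0.4715 0.1647 0.3   ] [0.5711 0.1732 0.3   ]
shift mm [  17.0519  302.1081 -240.0005] units [ 0.0568  1.007  -0.8   ]
rot units 0 [-4.6373 -0.0366 -0.0055]
rot units 1 [31.3627 -0.0077  0.0507]
```

View pics/z4.png

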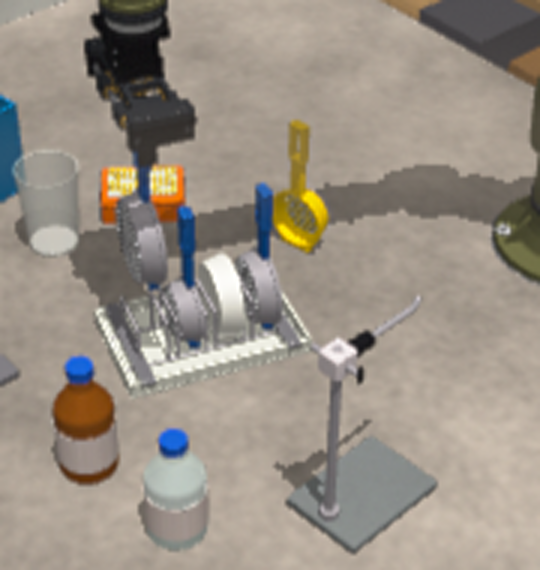

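View pics/w4.png

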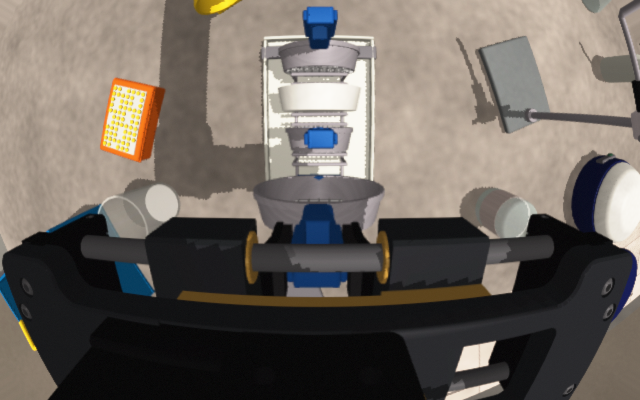

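The large strainer is lifted clean and held centred at (319,250) in the wrist image. I'll carry it at a moderate pace: sideways first, then back towards the robot.

```bash
python3 -m jog '[{"rot":[0,0,0],"travel":[0,0.05,0],"jaw":1},{"rot":[0,0,0],"travel":[0,0.1,0],"jaw":1},{"rot":[0,0,0],"travel":[0,0.12,0],"jaw":1},{"rot":[0,0,0],"travel":[0,0.1,-0.04],"jaw":1},{"rot":[0,0,0],"travel":[0,0.05,-0.09],"jaw":1},{"rot":[0,0,0],"travel":[0,0,-0.12],"jaw":1},{"rot":[0,0,0],"travel":[0,0,-0.12],"jaw":1},{"rot":[-0.5,0,0],"travel":[0,0,-0.12],"jaw":1}]' 30
python3 -m jog '[{"rot":[-1,0,0],"travel":[0,0,-0.11],"jaw":1},{"rot":[-1,0,0],"travel":[0,0,-0.07],"jaw":1},{"rot":[-1,0,0],"travel":[0,0,-0.03],"jaw":1},{"rot":[-0.6,0,0],"travel":[0,0,0],"jaw":1},{"rot":[-0.5,0,0],"travel":[0,0,0],"jaw":1},{"rot":[0,0,0],"travel":[0,0,0],"jaw":1}]'
python3 - <<'E'
from h import *
np.set_printoptions(precision=4,suppress=True)
y=np.radians(4.86);c,q=np.cos(y),np.sin(y)
st=lambda x,z:np.array([.5711+c*x,.1732+q*x,z])
rows(st(-.105,.2605),y)
E
```

```text
time: 6.45
position: [0.5036, -0.0301, 0.3073]
tool_rot: [0.215, 1.562, -0.215]
ft_force: [-0.4, 0.3, -1.2]
grip_width: 0.319
time: 7.05
position: [0.4434, -0.0171, 0.3079]
tool_rot: [-0.065, 1.571, 0.065]
ft_force: [0.2, -0.6, -1.2]
grip_width: 0.316
shift mm [ 47.4209 178.8822  38.0228] units [0.1581 0.5963 0.1267]
rot units 0 [-0.0217 -0.0081 -0.0046]
rot units 1 [35.9783 -0.0072  0.0128]
```

```bash
python3 -m jog '[{"rot":[0,0,0],"travel":[0,0.06,0.01],"jaw":1},{"rot":[0,0,0],"travel":[0.02,0.1,0.02],"jaw":1},{"rot":[0,0,0],"travel":[0.03,0.12,0.03],"jaw":1},{"rot":[0,0,0],"travel":[0.04,0.12,0.03],"jaw":1},{"rot":[0,0,0],"travel":[0.04,0.12,0.02],"jaw":1},{"rot":[0,0,0],"travel":[0.02,0.076,0.017],"jaw":1},{"rot":[0,0,0],"travel":[0.008,0,0],"jaw":1},{"rot":[0,0,0],"travel":[0,0,0],"jaw":1}]'
python3 - <<'E'
from h import *
np.set_printoptions(precision=4,suppress=True)
y=np.radians(4.86);c,q=np.cos(y),np.sin(y)
st=lambda x,z:np.array([.5711+c*x,.1732+q*x,z])
snap('wrist','w5.png');snap('scene','s5.png');s=ctrl.get_state();snap('top','t5.png')
a=cv2.imread('pics/s5.png');cv2.imwrite('pics/z5.png',cv2.resize(a[130:290,280:440],None,fx=3.7,fy=3.7,interpolation=cv2.INTER_CUBIC))
rows(st(-.105,.2605),y);print(s['position'])
E
```

```text
time: 7.85
position: [0.4666, 0.1635, 0.2599]
tool_rot: [-0.066, 1.572, 0.064]
ft_force: [-0.2, -0.8, -1.6]
grip_width: 0.321
shift mm [ 0.7295  2.3492 -0.8243] units [ 0.0024  0.0078 -0.0027]
rot units 0 [-0.0624  0.0042  0.001 ]
rot units 1 [35.9376  0.0016 -0.0067]
[0.4673 0.1622 0.2609]
```

View pics/z5.png

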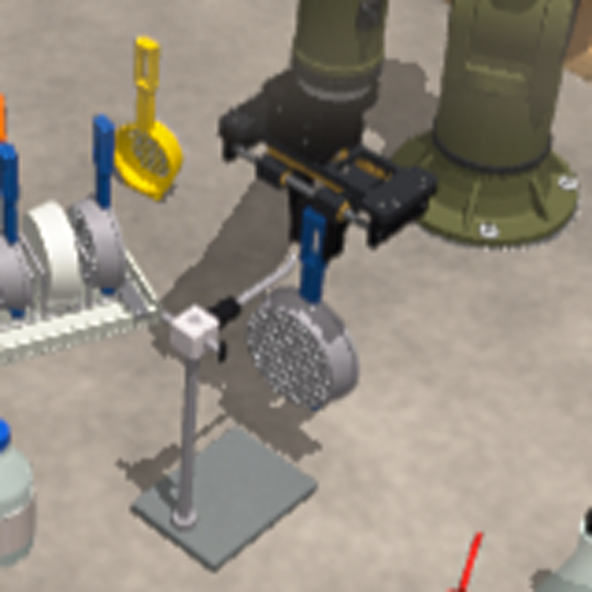

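View pics/w5.png

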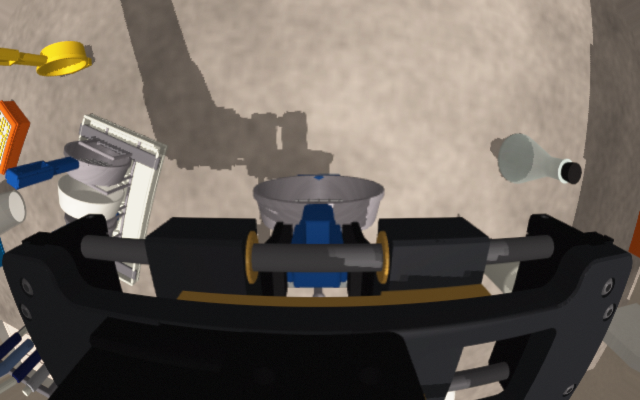

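View pics/t5.png

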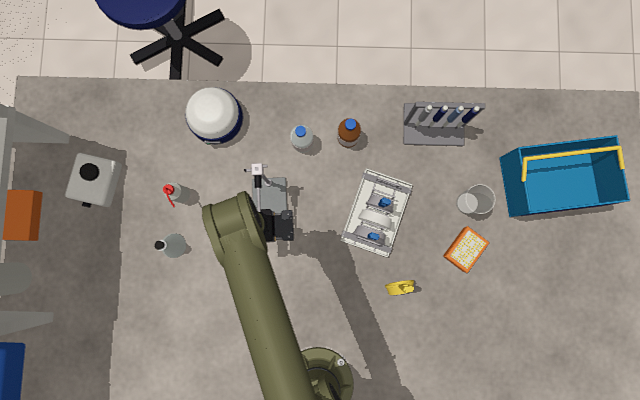

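Run:
```python
from h import *
b=cv2.imread('pics/w5.png');s=cv2.imread('pics/s5.png')
cv2.imwrite('pics/z5w.png',cv2.resize(b[200:310,255:385],None,fx=5,fy=5,interpolation=cv2.INTER_CUBIC))
cv2.imwrite('pics/z5s.png',cv2.resize(s[180:225,340:380],None,fx=12,fy=12,interpolation=cv2.INTER_CUBIC))
```

```text
(no output)
```

View pics/z5w.png

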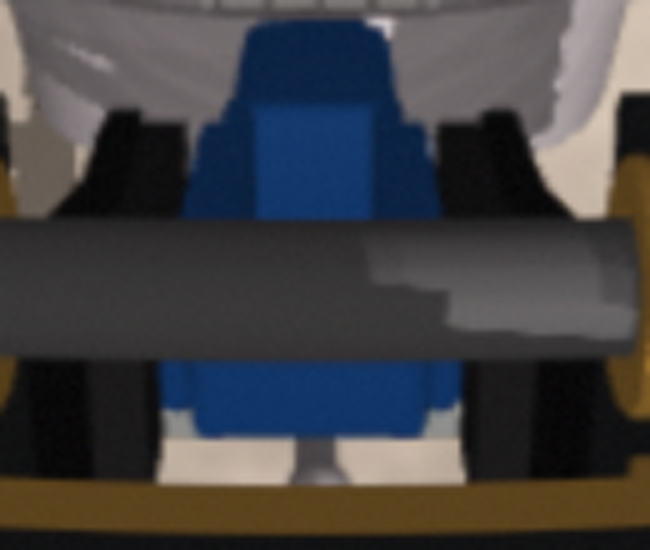

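View pics/z5s.png

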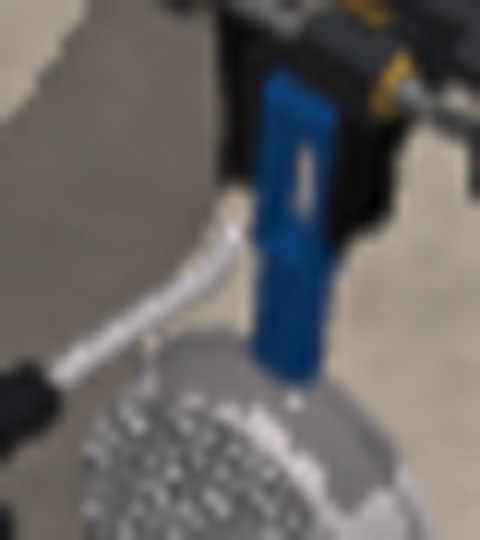

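Run:
```python
from h import *
np.set_printoptions(precision=1,suppress=True)
y=np.radians(4.86);c,q=np.cos(y),np.sin(y)
st=lambda x,z:np.array([.5711+c*x,.1732+q*x,z])
s=ctrl.get_state()
z5=lambda p:(wpix(p,s)-[255,200])*5
for x,z in((-.07,.2677),(-.062,.261),(-.05,.261),(-.02,.261),(.058,.016),(.058,.15)): print(x,z,z5(st(x,z)))
M=Rt()
for dz in(-.008,.008):
    for dy in (-.014,.014): print('headtop',z5(s['position']+np.array([0,0,.0375])+M@np.array([0,dy,dz])))
z5s=lambda p:(proj('scene',p)-[340,180])*12
print('scene tip',z5s(st(-.07,.2677)),'eye',z5s(s['position']+[0,0,.0295]),'slotbottom',z5s(s['position']+[0,0,.0295-.044]))
```

```text
-0.07 0.2677 [337.1 484.2]
-0.062 0.261 [336.2 508.5]
-0.05 0.261 [336.  584.5]
-0.02 0.261 [335.4 752.6]
0.058 0.016 [323.6 387.3]
0.058 0.15 [328.  673.4]
headtop [160.  275.1]
headtop [474.1 274.8]
headtop [166.6 428.6]
headtop [467.  428.3]
scene tip [220.9 232.6] eye [302.5 108.8] slotbottom [288.9 230.9]
```

The slot straddles the tip height. In the wrist zoom the tip (320,478) sits about 1 mm to +y of the head centre (311). I'll shift 1.5 mm in +y and advance over the tip.

```bash
python3 -m jog '[{"rot":[0,0,0],"travel":[0,0.005,0.01],"jaw":1},{"rot":[0,0,0],"travel":[0,0,0.04],"jaw":1},{"rot":[0,0,0],"travel":[0,0,0.04],"jaw":1},{"rot":[0,0,0],"travel":[0,0,0.04],"jaw":1},{"rot":[0,0,0],"travel":[0,0,0.03],"jaw":1},{"rot":[0,0,0],"travel":[0,0,0.02],"jaw":1},{"rot":[0,0,0],"travel":[0,0,0.02],"jaw":1},{"rot":[0,0,0],"travel":[0,0,0],"jaw":1}]'
python3 - <<'E'
from h import *
np.set_printoptions(precision=4,suppress=True)
y=np.radians(4.86);c,q=np.cos(y),np.sin(y)
st=lambda x,z:np.array([.5711+c*x,.1732+q*x,z])
snap('wrist','w6.png');snap('scene','s6.png');s=ctrl.get_state()
rows(st(-.045,.2605),y);print(s['position'],s['ft_force'])
b=cv2.imread('pics/w6.png');s=cv2.imread('pics/s6.png')
A=cv2.resize(b[200:310,255:385],(472,400),interpolation=cv2.INTER_CUBIC)
B=cv2.resize(s[180:230,325:365],(320,400),interpolation=cv2.INTER_CUBIC)
cv2.imwrite('pics/z6.png',np.hstack([A,B]))
E
```

```text
time: 8.8
position: [0.5275, 0.1694, 0.2607]
tool_rot: [-0.064, 1.57, 0.064]
ft_force: [-0.6, -0.2, -2.5]
grip_width: 0.318
shift mm [ 0.3876 -0.07   -0.5239] units [ 0.0013 -0.0002 -0.0017]
rot units 0 [-0.0372 -0.0045 -0.    ]
rot units 1 [35.9628 -0.      0.007 ]
[0.5268 0.1695 0.2609] [-0.1042 -0.6364 -1.9089]
```

View pics/z6.png

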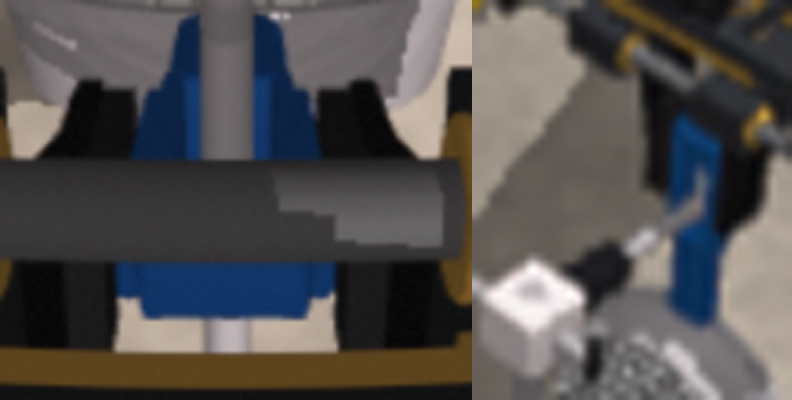

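The rod passes through the slot and is centred: rod at x=227, head at 226 in the zoom. I'll lower it by feel.

```bash
python3 -m jog '[{"rot":[0,0,0],"travel":[0.02,0,0],"jaw":1},{"rot":[0,0,0],"travel":[0.02,0,0],"jaw":1},{"rot":[0,0,0],"travel":[0.01,0,0],"jaw":1},{"rot":[0,0,0],"travel":[0.007,0,0],"jaw":1},{"rot":[0,0,0],"travel":[0,0,0],"jaw":1}]'
python3 -m jog '[{"rot":[0,0,0],"travel":[0.006,0,0],"jaw":1},{"rot":[0,0,0],"travel":[0,0,0],"jaw":1}]'
python3 -m jog '[{"rot":[0,0,0],"travel":[0.006,0,0],"jaw":1},{"rot":[0,0,0],"travel":[0,0,0],"jaw":1}]'
```

```text
time: 9.4
position: [0.5266, 0.1694, 0.2434]
tool_rot: [-0.064, 1.57, 0.064]
ft_force: [-0.2, -0.2, -1.8]
grip_width: 0.321
time: 9.6
position: [0.5269, 0.1695, 0.242]
tool_rot: [-0.064, 1.57, 0.064]
ft_force: [-0.1, 0.4, -1.9]
grip_width: 0.317
time: 9.8
position: [0.5268, 0.1694, 0.2401]
tool_rot: [-0.064, 1.57, 0.064]
ft_force: [-0.0, -0.5, -0.9]
grip_width: 0.317
```

```bash
python3 -m jog '[{"rot":[0,0,0],"travel":[0.005,0,0],"jaw":1},{"rot":[0,0,0],"travel":[0,0,0],"jaw":1}]'
python3 -m jog '[{"rot":[0,0,0],"travel":[0.004,0,0],"jaw":1},{"rot":[0,0,0],"travel":[0,0,0],"jaw":1}]'
python3 -m jog '[{"rot":[0,0,0],"travel":[0.004,0,0],"jaw":1},{"rot":[0,0,0],"travel":[0,0,0],"jaw":1}]'
```

```text
time: 10.0
position: [0.5268, 0.1694, 0.2386]
tool_rot: [-0.064, 1.57, 0.064]
ft_force: [-0.4, 0.4, -2.0]
grip_width: 0.32
time: 10.2
position: [0.5268, 0.1695, 0.2374]
tool_rot: [-0.064, 1.57, 0.064]
ft_force: [0.7, -0.6, -2.3]
grip_width: 0.32
time: 10.4
position: [0.5269, 0.1694, 0.2362]
tool_rot: [-0.064, 1.57, 0.064]
ft_force: [-0.1, 0.6, -2.0]
grip_width: 0.314
```

```bash
python3 -m jog '[{"rot":[0,0,0],"travel":[0.003,0,0],"jaw":1},{"rot":[0,0,0],"travel":[0,0,0],"jaw":1}]'
python3 -m jog '[{"rot":[0,0,0],"travel":[0.003,0,0],"jaw":1},{"rot":[0,0,0],"travel":[0,0,0],"jaw":1}]'
python3 -m jog '[{"rot":[0,0,0],"travel":[0.003,0,0],"jaw":1},{"rot":[0,0,0],"travel":[0,0,0],"jaw":1}]'
```

```text
time: 10.6
position: [0.5268, 0.1695, 0.2354]
tool_rot: [-0.064, 1.57, 0.064]
ft_force: [-0.2, -0.2, -1.2]
grip_width: 0.32
time: 10.8
position: [0.5268, 0.1695, 0.2345]
tool_rot: [-0.064, 1.57, 0.064]
ft_force: [-0.7, 0.0, -1.9]
grip_width: 0.314
time: 11.0
position: [0.527, 0.1695, 0.2341]
tool_rot: [-0.064, 1.569, 0.064]
ft_force: [-0.8, -0.2, 0.7]
grip_width: 0.317
```

```bash
python3 -m jog '[{"rot":[0,0,0],"travel":[0,0,0],"jaw":1}]'; python3 -m jog '[{"rot":[0,0,0],"travel":[0.001,0,0],"jaw":1},{"rot":[0,0,0],"travel":[0,0,0],"jaw":1}]'
```

```text
time: 11.1
position: [0.527, 0.1695, 0.2341]
tool_rot: [-0.064, 1.569, 0.064]
ft_force: [-1.6, 0.2, 1.2]
grip_width: 0.322
time: 11.3
position: [0.527, 0.1695, 0.234]
tool_rot: [-0.064, 1.569, 0.064]
ft_force: [-1.7, -0.7, 3.8]
grip_width: 0.316
```

```bash
python3 -m jog '[{"rot":[0,0,0],"travel":[-0.002,0,0],"jaw":1},{"rot":[0,0,0],"travel":[0,0,0.01],"jaw":1},{"rot":[0,0,0],"travel":[0,0,0.02],"jaw":1},{"rot":[0,0,0],"travel":[0,0,0.02],"jaw":1},{"rot":[0,0,0],"travel":[0,0,0.02],"jaw":1},{"rot":[0,0,0],"travel":[0,0,0.02],"jaw":1},{"rot":[0,0,0],"travel":[0,0,0.02],"jaw":1},{"rot":[0,0,0],"travel":[0,0,0],"jaw":1}]'
python3 -m jog '[{"rot":[0,0,0],"travel":[0,0,0.015],"jaw":1},{"rot":[0,0,0],"travel":[0,0,0],"jaw":1}]'
python3 -m jog '[{"rot":[0,0,0],"travel":[0,0,0.008],"jaw":1},{"rot":[0,0,0],"travel":[0,0,0],"jaw":1}]'
python3 - <<'E'
from h import *
np.set_printoptions(precision=4,suppress=True)
y=np.radians(4.86);c,q=np.cos(y),np.sin(y)
st=lambda x,z:np.array([.5711+c*x,.1732+q*x,z])
rows(st(0,.234),y)
E
```

```text
time: 12.1
position: [0.5616, 0.1723, 0.2341]
tool_rot: [-0.063, 1.567, 0.064]
ft_force: [2.3, 0.1, 2.3]
grip_width: 0.317
time: 12.3
position: [0.565, 0.1726, 0.2341]
tool_rot: [-0.064, 1.569, 0.064]
ft_force: [0.2, 0.9, 2.4]
grip_width: 0.315
time: 12.5
position: [0.5667, 0.1727, 0.234]
tool_rot: [-0.064, 1.57, 0.064]
ft_force: [-1.9, -0.5, 3.3]
grip_width: 0.318
shift mm [0.0253 0.1043 4.4226] units [0.0001 0.0003 0.0147]
rot units 0 [-0.0376 -0.0007 -0.0009]
rot units 1 [35.9624 -0.0013  0.0011]
```

```bash
python3 -m jog '[{"rot":[0,0,0],"travel":[-0.001,0,0.006],"jaw":1},{"rot":[0,0,0],"travel":[0,0,0],"jaw":1}]'
python3 -m jog '[{"rot":[0,0,0],"travel":[0,0,0.005],"jaw":1},{"rot":[0,0,0],"travel":[0,0,0],"jaw":1}]'
python3 -m jog '[{"rot":[0,0,0],"travel":[0,0,0.003],"jaw":1},{"rot":[0,0,0],"travel":[0,0,0],"jaw":1}]'
```

```text
time: 12.7
position: [0.5685, 0.1729, 0.2341]
tool_rot: [-0.064, 1.57, 0.064]
ft_force: [-1.4, -0.1, 2.5]
grip_width: 0.318
time: 12.9
position: [0.5693, 0.1729, 0.2341]
tool_rot: [-0.064, 1.572, 0.064]
ft_force: [-4.5, -1.3, 4.0]
grip_width: 0.321
time: 13.1
position: [0.5693, 0.1729, 0.234]
tool_rot: [-0.065, 1.574, 0.064]
ft_force: [-7.3, -1.4, 5.3]
grip_width: 0.319
```

It's home against the collar at about 7 N. I'll ease off and let go.

```bash
python3 -m jog '[{"rot":[0,0,0],"travel":[-0.001,0,-0.004],"jaw":1},{"rot":[0,0,0],"travel":[0,0,0],"jaw":1}]'
python3 -m jog '[{"rot":[0,0,0],"travel":[0,0,0],"jaw":0.1},{"rot":[0,0,0],"travel":[0,0,0],"jaw":0.1},{"rot":[0,0,0],"travel":[0,0,0],"jaw":-0.1},{"rot":[0,0,0],"travel":[0,0,0],"jaw":-0.1},{"rot":[0,0,0],"travel":[0,0,0],"jaw":-0.1},{"rot":[0,0,0],"travel":[0,0,0],"jaw":-0.1}]'
python3 - <<'E'
from h import *
b=(snap('wrist','w7.png'),snap('scene','s7.png'))
A=cv2.resize(b[0][150:350,180:460],(470,336),interpolation=cv2.INTER_CUBIC)
B=cv2.resize(b[1][170:290,300:400],(320,384),interpolation=cv2.INTER_CUBIC)
o=np.zeros((384,790,3),np.uint8);o[:336,:470]=A;o[:,470:]=B;cv2.imwrite('pics/z7.png',o[:,:,::-1])
E
```

```text
time: 13.3
position: [0.5693, 0.1729, 0.2341]
tool_rot: [-0.064, 1.571, 0.064]
ft_force: [-3.1, -0.3, 0.4]
grip_width: 0.318
time: 13.9
position: [0.5698, 0.173, 0.2346]
tool_rot: [-0.064, 1.57, 0.064]
ft_force: [-0.0, -0.4, 0.3]
grip_width: 0.544
```

View pics/z7.png

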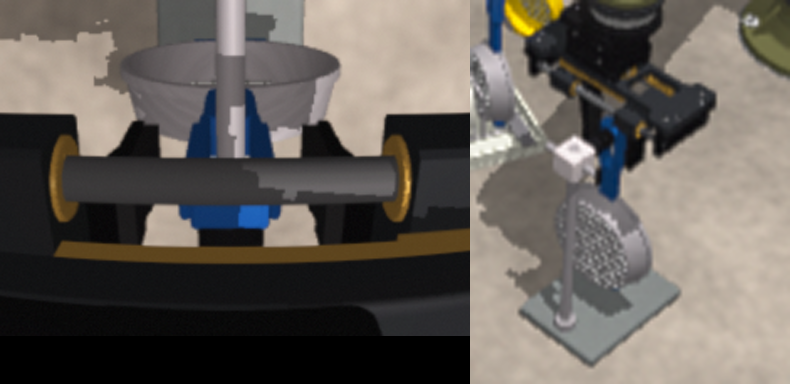

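The large strainer hangs upright against the black collar. Next I'll retreat upwards and go to the medium one.

```bash
python3 -m jog '[{"rot":[0,0,0],"travel":[-0.04,0,0],"jaw":-0.1},{"rot":[0,0,0],"travel":[-0.1,0,0],"jaw":-0.5},{"rot":[0,0,0],"travel":[-0.13,0,0],"jaw":-1},{"rot":[1,0,0],"travel":[-0.02,-0.05,-0.08],"jaw":-1},{"rot":[1.2,0,0],"travel":[0,-0.12,-0.08],"jaw":-1},{"rot":[1.2,0,0],"travel":[0,-0.14,-0.05],"jaw":-1},{"rot":[1.2,0,0],"travel":[0,-0.14,0],"jaw":-1},{"rot":[0,0,0],"travel":[0,-0.14,0],"jaw":-1}]'
python3 - <<'E'
from h import *
np.set_printoptions(precision=4,suppress=True)
rows([.459,-.1465,.26],np.radians(-18))
E
```

```text
shift mm [ -25.4459 -309.3993 -136.4011] units [-0.0848 -1.0313 -0.4547]
rot units 0 [ 4.5346  0.0025 -0.0012]
rot units 1 [-31.4654   0.0017   0.0034]out of range: row 5 has 1.2, outside -1 to 1
```

```bash
python3 -m jog '[{"rot":[0,0,0],"travel":[-0.04,0,0],"jaw":-0.1},{"rot":[0,0,0],"travel":[-0.1,0,0],"jaw":-0.5},{"rot":[0,0,0],"travel":[-0.13,0,0],"jaw":-1},{"rot":[0.8,0,0],"travel":[-0.02,-0.05,-0.08],"jaw":-1},{"rot":[1,0,0],"travel":[0,-0.12,-0.08],"jaw":-1},{"rot":[1,0,0],"travel":[0,-0.14,-0.05],"jaw":-1},{"rot":[1,0,0],"travel":[0,-0.14,0],"jaw":-1},{"rot":[0.7,0,0],"travel":[0,-0.14,0],"jaw":-1}]'
python3 - <<'E'
from h import *
np.set_printoptions(precision=4,suppress=True)
rows([.459,-.1465,.26],np.radians(-18))
E
```

```text
time: 14.8
position: [0.4877, -0.0047, 0.3229]
tool_rot: [0.247, 1.555, -0.246]
ft_force: [1.1, -0.7, -0.1]
grip_width: 0.984
shift mm [  62.7772 -143.7835   16.3626] units [ 0.2093 -0.4793  0.0545]
rot units 0 [ 0.0019  0.0225 -0.0143]
rot units 1 [-35.998    0.0225   0.0353]
```

```bash
python3 -m jog '[{"rot":[0,0,0],"travel":[0.03,-0.13,0.015],"jaw":-1},{"rot":[0,0,0],"travel":[0.06,-0.13,0.015],"jaw":-1},{"rot":[0,0,0],"travel":[0.06,-0.12,0.015],"jaw":-1},{"rot":[0,0,0],"travel":[0.05,-0.08,0.01],"jaw":-1},{"rot":[0,0,0],"travel":[0,0,0],"jaw":-1},{"rot":[0,0,0],"travel":[0,0,0],"jaw":-1}]'
python3 - <<'E'
from h import *
np.set_printoptions(precision=4,suppress=True)
s=ctrl.get_state();b=snap('wrist','w8.png');rows([.459,-.1465,.184],np.radians(-18))
print([wpix(p,s) for p in ([.556,-.179,.213],[.459,-.1465,.221])])
E
```

```text
time: 15.4
position: [0.4617, -0.1395, 0.2623]
tool_rot: [0.246, 1.556, -0.244]
ft_force: [0.3, 0.5, 0.3]
grip_width: 1.0
shift mm [78.6088 -8.5195 -0.7828] units [ 0.262  -0.0284 -0.0026]
rot units 0 [ 0.0444  0.0155 -0.0122]
rot units 1 [-35.9556   0.0192   0.0243]
[array([307.6338, 326.8481]), array([307.0937, 216.1607])]
```

View pics/w8.png

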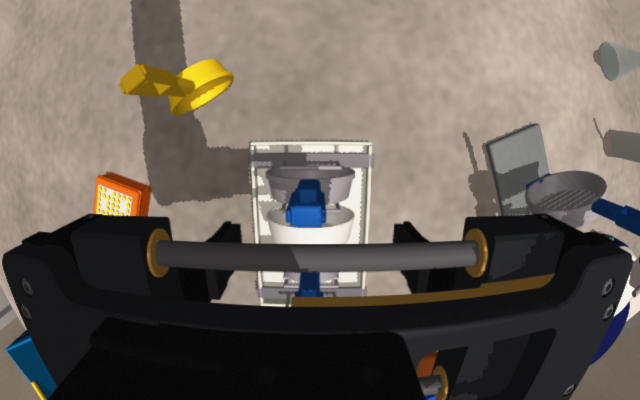

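The medium head is at (306,215), and 307,216 was predicted. I'll shift 9 mm in -y and descend.

```bash
python3 -m jog '[{"rot":[0,0,0],"travel":[0,-0.03,-0.002],"jaw":-1},{"rot":[0,0,0],"travel":[0.08,0,0],"jaw":-1},{"rot":[0,0,0],"travel":[0.09,0,0],"jaw":-0.6},{"rot":[0,0,0],"travel":[0.09,0,0],"jaw":-0.3},{"rot":[0,0,0],"travel":[0,0,0],"jaw":0.1},{"rot":[0,0,0],"travel":[0,0,0],"jaw":1},{"rot":[0,0,0],"travel":[0,0,0],"jaw":1},{"rot":[0,0,0],"travel":[0,0,0],"jaw":1}]' 25
python3 -m jog '[{"rot":[0,0,0],"travel":[0,0,0],"jaw":1},{"rot":[0,0,0],"travel":[0,0,0],"jaw":1},{"rot":[0,0,0],"travel":[0,0,0],"jaw":1},{"rot":[0,0,0],"travel":[0,0,0],"jaw":1}]'
```

```text
time: 16.25
position: [0.4593, -0.1481, 0.1852]
tool_rot: [0.244, 1.554, -0.244]
ft_force: [0.0, 0.2, 1.2]
grip_width: 0.544
time: 16.65
position: [0.4586, -0.1478, 0.184]
tool_rot: [0.244, 1.556, -0.244]
ft_force: [-0.1, 0.4, 3.4]
grip_width: 0.317
```

```bash
python3 -m jog '[{"rot":[0,0,0],"travel":[-0.02,0,0],"jaw":1},{"rot":[0,0,0],"travel":[-0.05,0,0],"jaw":1},{"rot":[0,0,0],"travel":[-0.08,0,0],"jaw":1},{"rot":[0,0,0],"travel":[-0.1,0,0],"jaw":1},{"rot":[0,0,0],"travel":[-0.1,0,0],"jaw":1},{"rot":[0,0,0],"travel":[-0.04,0,0],"jaw":1},{"rot":[0,0,0],"travel":[0,0,0],"jaw":1},{"rot":[0,0,0],"travel":[0,0,0],"jaw":1}]' 30
python3 - <<'E'
from h import *
np.set_printoptions(precision=4,suppress=True)
y=np.radians(4.86);c,q=np.cos(y),np.sin(y)
st=lambda x,z:np.array([.5711+c*x,.1732+q*x,z])
s=ctrl.get_state();print(s['ft_force'],s['position'])
snap('wrist','w9.png');snap('scene','s9.png')
rows(st(-.105,.2605),y)
a=cv2.imread('pics/s9.png');cv2.imwrite('pics/z9.png',cv2.resize(a[120:280,220:400],None,fx=3,fy=3,interpolation=cv2.INTER_CUBIC))
E
```

```text
time: 17.45
position: [0.4577, -0.1478, 0.2993]
tool_rot: [0.244, 1.559, -0.244]
ft_force: [0.0, -0.4, -1.1]
grip_width: 0.318
[ 0.017  -0.4241 -1.0901] [ 0.4577 -0.1478  0.2993]
shift mm [ 38.3335 299.8276 -86.6837] units [ 0.1278  0.9994 -0.2889]
rot units 0 [-4.5372 -0.0352 -0.0003]
rot units 1 [31.4628 -0.0005  0.049 ]
```

View pics/z9.png

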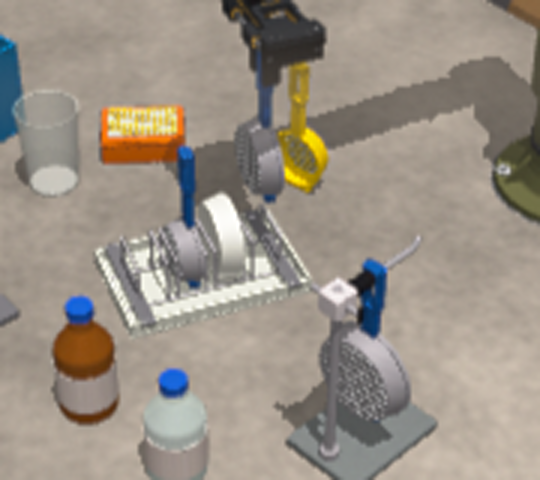

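View pics/w9.png

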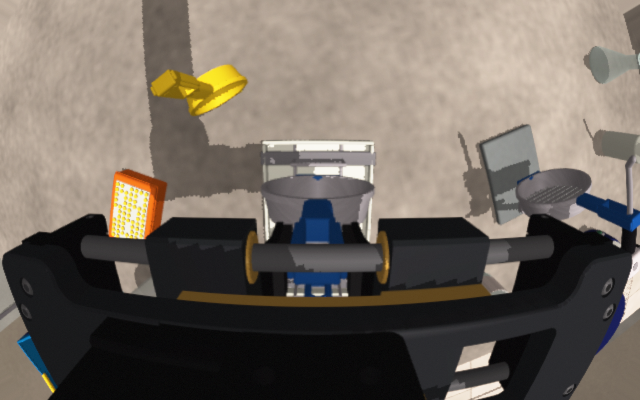

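```bash
python3 -m jog '[{"rot":[0,0,0],"travel":[0,0.05,-0.02],"jaw":1},{"rot":[0,0,0],"travel":[0,0.1,-0.04],"jaw":1},{"rot":[0,0,0],"travel":[0,0.12,-0.05],"jaw":1},{"rot":[-0.5,0,0],"travel":[0,0.12,-0.05],"jaw":1},{"rot":[-1,0,0],"travel":[0,0.08,-0.03],"jaw":1},{"rot":[-1,0,0],"travel":[0,0.02,0],"jaw":1},{"rot":[-1,0,0],"travel":[0,0,0],"jaw":1},{"rot":[-1,0,0],"travel":[0,0,0],"jaw":1}]'
python3 -m jog '[{"rot":[0,0,0],"travel":[0,0,0],"jaw":1},{"rot":[0,0,0],"travel":[0,0,0],"jaw":1}]'
python3 - <<'E'
from h import *
np.set_printoptions(precision=4,suppress=True)
y=np.radians(4.86);c,q=np.cos(y),np.sin(y)
st=lambda x,z:np.array([.5711+c*x,.1732+q*x,z])
rows(st(-.105,.2605),y)
E
```

```text
time: 18.35
position: [0.4464, 0.0099, 0.299]
tool_rot: [-0.068, 1.572, 0.067]
ft_force: [-0.3, 0.2, -0.3]
grip_width: 0.317
time: 18.55
position: [0.4466, 0.0095, 0.2996]
tool_rot: [-0.063, 1.572, 0.062]
ft_force: [0.3, -0.0, -1.8]
grip_width: 0.318
shift mm [ 39.0431 152.7279  32.1256] units [0.1301 0.5091 0.1071]
rot units 0 [-0.0622 -0.0189  0.0013]
rot units 1 [35.9378  0.0021  0.0296]
```

```bash
python3 -m jog '[{"rot":[-0.06,0,0],"travel":[0,0.06,0.01],"jaw":1},{"rot":[0,0,0],"travel":[0.02,0.1,0.02],"jaw":1},{"rot":[0,0,0],"travel":[0.03,0.12,0.03],"jaw":1},{"rot":[0,0,0],"travel":[0.04,0.12,0.03],"jaw":1},{"rot":[0,0,0],"travel":[0.03,0.08,0.017],"jaw":1},{"rot":[0,0,0],"travel":[0.01,0.03,0],"jaw":1},{"rot":[0,0,0],"travel":[0,0,0],"jaw":1},{"rot":[0,0,0],"travel":[0,0,0],"jaw":1}]'
python3 - <<'E'
from h import *
np.set_printoptions(precision=4,suppress=True)
y=np.radians(4.86);c,q=np.cos(y),np.sin(y)
st=lambda x,z:np.array([.5711+c*x,.1732+q*x,z])
b=snap('wrist','w10.png');rows(st(-.105,.26),y)
cv2.imwrite('pics/z10.png',cv2.resize(b[200:310,255:385,::-1],None,fx=5,fy=5,interpolation=cv2.INTER_CUBIC))
E
```

```text
time: 19.35
position: [0.4661, 0.1637, 0.2619]
tool_rot: [-0.067, 1.569, 0.067]
ft_force: [0.2, -0.3, -1.0]
grip_width: 0.315
shift mm [2.1606 0.9815 0.2501] units [0.0072 0.0033 0.0008]
rot units 0 [-0.0052  0.0102  0.0027]
rot units 1 [35.9948  0.0043 -0.016 ]
```

View pics/z10.png

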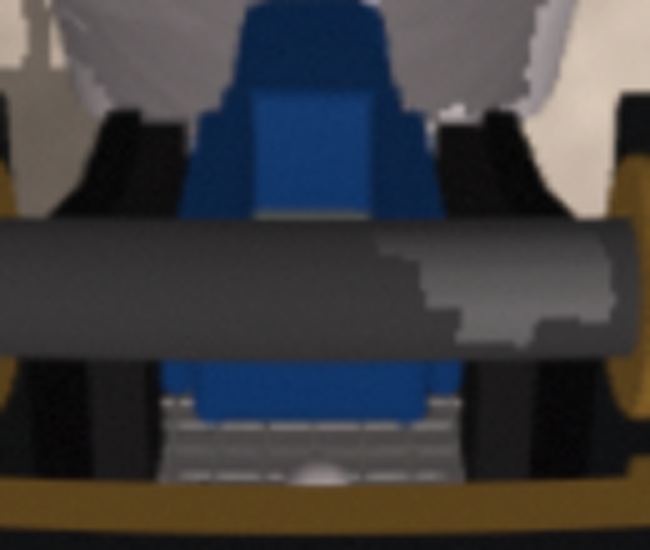

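The tip at (322,475) is about 1 mm to +y of the head centre (311), same as before. I'll correct that and advance.

```bash
python3 -m jog '[{"rot":[0,0,0],"travel":[0.006,0.0035,0.01],"jaw":1},{"rot":[0,0,0],"travel":[0,0,0.04],"jaw":1},{"rot":[0,0,0],"travel":[0,0,0.04],"jaw":1},{"rot":[0,0,0],"travel":[0,0,0.04],"jaw":1},{"rot":[0,0,0],"travel":[0,0,0.03],"jaw":1},{"rot":[0,0,0],"travel":[0,0,0.02],"jaw":1},{"rot":[0,0,0],"travel":[0,0,0.02],"jaw":1},{"rot":[0,0,0],"travel":[0,0,0],"jaw":1}]'
python3 - <<'E'
from h import *
np.set_printoptions(precision=4,suppress=True)
y=np.radians(4.86);c,q=np.cos(y),np.sin(y)
st=lambda x,z:np.array([.5711+c*x,.1732+q*x,z])
b=snap('wrist','w11.png');s=snap('scene','s11.png')
rows(st(-.045,.2605),y)
A=cv2.resize(b[200:310,255:385],(472,400),interpolation=cv2.INTER_CUBIC)
B=cv2.resize(s[170:250,310:374],(320,400),interpolation=cv2.INTER_CUBIC)
cv2.imwrite('pics/z11.png',np.hstack([A,B])[:,:,::-1])
E
```

```text
time: 20.2
position: [0.5262, 0.1711, 0.2595]
tool_rot: [-0.068, 1.57, 0.068]
ft_force: [-0.7, -0.7, -1.9]
grip_width: 0.318
shift mm [-0.8189 -1.7376  0.6902] units [-0.0027 -0.0058  0.0023]
rot units 0 [ 0.0234 -0.0048  0.0003]
rot units 1 [-35.9766  -0.0005  -0.0075]
```

View pics/z11.png

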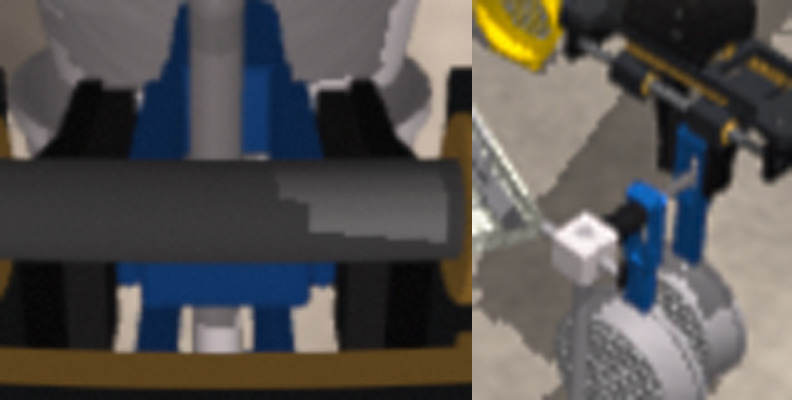

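The rod is about 1.4 mm off-centre in -y, and the state agrees. I'll correct it, then lower.

```bash
python3 -m jog '[{"rot":[0,0,0],"travel":[0,-0.005,0],"jaw":1},{"rot":[0,0,0],"travel":[0.02,0,0],"jaw":1},{"rot":[0,0,0],"travel":[0.02,0,0],"jaw":1},{"rot":[0,0,0],"travel":[0.02,0,0],"jaw":1},{"rot":[0,0,0],"travel":[0.01,0,0],"jaw":1},{"rot":[0,0,0],"travel":[0,0,0],"jaw":1}]'
python3 -m jog '[{"rot":[0,0,0],"travel":[0.004,0,0],"jaw":1},{"rot":[0,0,0],"travel":[0,0,0],"jaw":1}]'
python3 -m jog '[{"rot":[0,0,0],"travel":[0.003,0,0],"jaw":1},{"rot":[0,0,0],"travel":[0,0,0],"jaw":1}]'
python3 -m jog '[{"rot":[0,0,0],"travel":[0.003,0,0],"jaw":1},{"rot":[0,0,0],"travel":[0,0,0],"jaw":1}]'
```

```text
time: 20.9
position: [0.5252, 0.1694, 0.2379]
tool_rot: [-0.069, 1.571, 0.068]
ft_force: [-0.6, 0.4, -0.9]
grip_width: 0.32
time: 21.1
position: [0.5258, 0.1696, 0.2376]
tool_rot: [-0.068, 1.569, 0.068]
ft_force: [-0.2, 0.4, -1.0]
grip_width: 0.314
time: 21.3
position: [0.5258, 0.1696, 0.2367]
tool_rot: [-0.068, 1.57, 0.068]
ft_force: [-0.2, -0.1, -1.6]
grip_width: 0.323
time: 21.5
position: [0.5257, 0.1695, 0.2357]
tool_rot: [-0.068, 1.57, 0.068]
ft_force: [0.7, -0.2, -1.4]
grip_width: 0.32
```

```bash
python3 -m jog '[{"rot":[0,0,0],"travel":[0.003,0,0],"jaw":1},{"rot":[0,0,0],"travel":[0,0,0],"jaw":1}]'
python3 -m jog '[{"rot":[0,0,0],"travel":[0.002,0,0],"jaw":1},{"rot":[0,0,0],"travel":[0,0,0],"jaw":1}]'
python3 -m jog '[{"rot":[0,0,0],"travel":[0.002,0,0],"jaw":1},{"rot":[0,0,0],"travel":[0,0,0],"jaw":1}]'
```

```text
time: 21.7
position: [0.5258, 0.1696, 0.2351]
tool_rot: [-0.068, 1.569, 0.068]
ft_force: [0.6, -0.7, -1.1]
grip_width: 0.32
time: 21.9
position: [0.5258, 0.1696, 0.2349]
tool_rot: [-0.068, 1.569, 0.068]
ft_force: [-1.9, -0.8, 3.0]
grip_width: 0.314
time: 22.1
position: [0.5259, 0.1696, 0.2349]
tool_rot: [-0.068, 1.569, 0.069]
ft_force: [-2.0, -0.1, 6.5]
grip_width: 0.318
```

```bash
python3 -m jog '[{"rot":[0,0,0],"travel":[-0.003,0,0],"jaw":1},{"rot":[0,0,0],"travel":[0,0,0.01],"jaw":1},{"rot":[0,0,0],"travel":[0,0,0.015],"jaw":1},{"rot":[0,0,0],"travel":[0,0,0.015],"jaw":1},{"rot":[0,0,0],"travel":[0,0,0],"jaw":1}]'
python3 -m jog '[{"rot":[0,0,0],"travel":[0,0,0.015],"jaw":1},{"rot":[0,0,0],"travel":[0,0,0.015],"jaw":1},{"rot":[0,0,0],"travel":[0,0,0],"jaw":1}]'
python3 -m jog '[{"rot":[0,0,0],"travel":[0,0,0.006],"jaw":1},{"rot":[0,0,0],"travel":[0,0,0],"jaw":1}]'
```

```text
time: 22.6
position: [0.5388, 0.1709, 0.235]
tool_rot: [-0.068, 1.568, 0.068]
ft_force: [-0.5, -0.0, 4.7]
grip_width: 0.315
time: 22.9
position: [0.5477, 0.1716, 0.2349]
tool_rot: [-0.068, 1.568, 0.068]
ft_force: [-1.3, 0.9, 5.1]
grip_width: 0.316
time: 23.1
position: [0.5488, 0.1717, 0.2349]
tool_rot: [-0.068, 1.57, 0.068]
ft_force: [-3.1, -0.0, 5.8]
grip_width: 0.318
```

```bash
python3 -m jog '[{"rot":[0,0,0],"travel":[-0.003,0,0.005],"jaw":1},{"rot":[0,0,0],"travel":[0,0,0],"jaw":1}]'
python3 -m jog '[{"rot":[0,0,0],"travel":[0,0,0.005],"jaw":1},{"rot":[0,0,0],"travel":[0,0,0],"jaw":1}]'
python3 -m jog '[{"rot":[0,0,0],"travel":[0,0,0.004],"jaw":1},{"rot":[0,0,0],"travel":[0,0,0],"jaw":1}]'
```

```text
time: 23.3
position: [0.5504, 0.1716, 0.235]
tool_rot: [-0.068, 1.57, 0.068]
ft_force: [-0.9, 0.2, 1.1]
grip_width: 0.324
time: 23.5
position: [0.5516, 0.1717, 0.2351]
tool_rot: [-0.068, 1.57, 0.068]
ft_force: [-0.4, 0.2, 1.1]
grip_width: 0.317
time: 23.7
position: [0.5527, 0.1718, 0.2351]
tool_rot: [-0.068, 1.57, 0.068]
ft_force: [1.2, 0.1, -0.9]
grip_width: 0.32
```

```bash
python3 -m jog '[{"rot":[0,0,0],"travel":[0,0,0.004],"jaw":1},{"rot":[0,0,0],"travel":[0,0,0],"jaw":1}]'
python3 -m jog '[{"rot":[0,0,0],"travel":[0,0,0.003],"jaw":1},{"rot":[0,0,0],"travel":[0,0,0],"jaw":1}]'
python3 - <<'E'
from h import *
b=snap('wrist','w12.png');s=snap('scene','s12.png')
A=cv2.resize(b[200:310,255:385],(472,400),interpolation=cv2.INTER_CUBIC)
B=cv2.resize(s[180:260,300:364],(320,400),interpolation=cv2.INTER_CUBIC)
cv2.imwrite('pics/z12.png',np.hstack([A,B])[:,:,::-1])
E
```

```text
time: 23.9
position: [0.5539, 0.1719, 0.2351]
tool_rot: [-0.068, 1.57, 0.068]
ft_force: [-0.5, 0.6, -0.4]
grip_width: 0.319
time: 24.1
position: [0.5544, 0.172, 0.2352]
tool_rot: [-0.068, 1.571, 0.068]
ft_force: [-1.2, 0.3, -1.6]
grip_width: 0.316
```

View pics/z12.png

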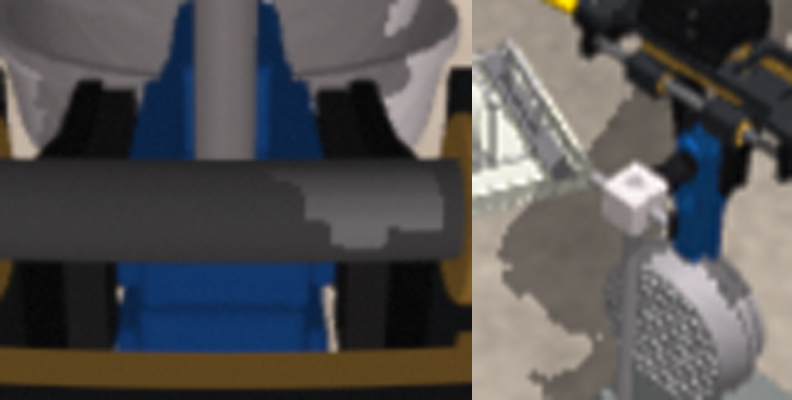

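```bash
python3 -m jog '[{"rot":[0,0,0],"travel":[0.001,0,0.003],"jaw":1},{"rot":[0,0,0],"travel":[0,0,0],"jaw":1}]'
python3 -m jog '[{"rot":[0,0,0],"travel":[0,0,0.003],"jaw":1},{"rot":[0,0,0],"travel":[0,0,0],"jaw":1}]'
```

```text
time: 24.4
position: [0.5545, 0.172, 0.2351]
tool_rot: [-0.069, 1.572, 0.068]
ft_force: [-4.2, -1.1, 0.6]
grip_width: 0.318
time: 24.6
position: [0.5546, 0.172, 0.2351]
tool_rot: [-0.069, 1.574, 0.068]
ft_force: [-8.3, -1.7, 2.0]
grip_width: 0.324
```

Contact is firm: about 8 N, with the position stalled. I'll ease off and release.

```bash
python3 -m jog '[{"rot":[0,0,0],"travel":[0,0,-0.005],"jaw":1},{"rot":[0,0,0],"travel":[0,0,0],"jaw":1}]'
python3 -m jog '[{"rot":[0,0,0],"travel":[0,0,0],"jaw":0.1},{"rot":[0,0,0],"travel":[0,0,0],"jaw":0.1},{"rot":[0,0,0],"travel":[0,0,0],"jaw":-0.1},{"rot":[0,0,0],"travel":[0,0,0],"jaw":-0.1},{"rot":[0,0,0],"travel":[0,0,0],"jaw":-0.1},{"rot":[0,0,0],"travel":[0,0,0],"jaw":-0.1}]'
python3 - <<'E'
from h import *
b=(snap('wrist','w13.png'),snap('scene','s13.png'))
A=cv2.resize(b[0][150:350,180:460],(470,336),interpolation=cv2.INTER_CUBIC)
B=cv2.resize(b[1][170:290,300:400],(320,384),interpolation=cv2.INTER_CUBIC)
o=np.zeros((384,790,3),np.uint8);o[:336,:470]=A;o[:,470:]=B;cv2.imwrite('pics/z13.png',o[:,:,::-1])
E
```

```text
time: 24.8
position: [0.5545, 0.172, 0.2351]
tool_rot: [-0.068, 1.57, 0.068]
ft_force: [-3.8, -0.8, -0.3]
grip_width: 0.318
time: 25.4
position: [0.5551, 0.1721, 0.2352]
tool_rot: [-0.068, 1.569, 0.068]
ft_force: [0.8, -0.7, 0.3]
grip_width: 0.543
```

View pics/z13.png

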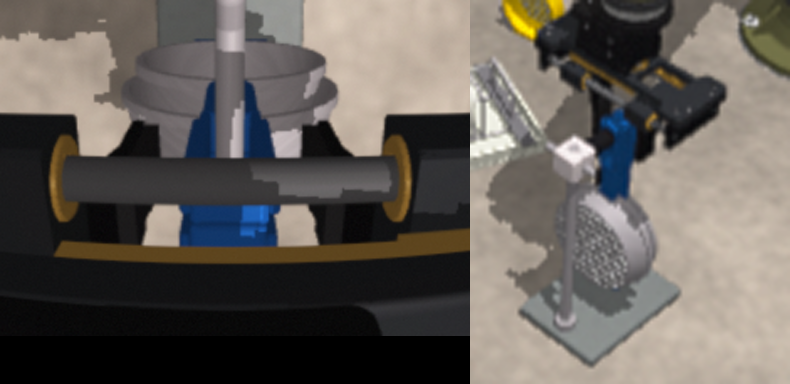

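The medium bowl is nested in the large one. Next, the small strainer.

```bash
python3 -m jog '[{"rot":[0,0,0],"travel":[-0.04,0,0],"jaw":-0.1},{"rot":[0,0,0],"travel":[-0.1,0,0],"jaw":-0.5},{"rot":[0,0,0],"travel":[-0.12,0,0],"jaw":-1},{"rot":[0.8,0,0],"travel":[-0.02,-0.06,-0.02],"jaw":-1},{"rot":[1,0,0],"travel":[0,-0.12,0.02],"jaw":-1},{"rot":[1,0,0],"travel":[0,-0.14,0.03],"jaw":-1},{"rot":[1,0,0],"travel":[0,-0.14,0.04],"jaw":-1},{"rot":[0.75,0,0],"travel":[0,-0.14,0.05],"jaw":-1}]'
python3 - <<'E'
from h import *
np.set_printoptions(precision=4,suppress=True)
rows([.556,-.179,.26],np.radians(-18))
E
```

```text
time: 26.3
position: [0.5731, -0.0139, 0.3204]
tool_rot: [0.246, 1.555, -0.245]
ft_force: [1.4, -0.0, 0.1]
grip_width: 0.987
shift mm [  60.342  -162.3913   34.4309] units [ 0.2011 -0.5413  0.1148]
rot units 0 [ 0.018   0.0169 -0.0096]
rot units 1 [-35.982    0.015    0.0265]
```

```bash
python3 -m jog '[{"rot":[0,0,0],"travel":[0.03,-0.13,0.025],"jaw":-1},{"rot":[0,0,0],"travel":[0.06,-0.13,0.03],"jaw":-1},{"rot":[0,0,0],"travel":[0.06,-0.13,0.03],"jaw":-1},{"rot":[0,0,0],"travel":[0.05,-0.13,0.03],"jaw":-1},{"rot":[0,0,0],"travel":[0,-0.02,0],"jaw":-1},{"rot":[0,0,0],"travel":[0,0,0],"jaw":-1}]'
python3 - <<'E'
from h import *
np.set_printoptions(precision=4,suppress=True)
s=ctrl.get_state();b=snap('wrist','w14.png');rows([.556,-.179,.176],np.radians(-18))
print([wpix(p,s) for p in ([.556,-.179,.213],)])
E
```

```text
time: 26.9
position: [0.5557, -0.1793, 0.2597]
tool_rot: [0.246, 1.556, -0.247]
ft_force: [0.0, 0.4, -0.1]
grip_width: 0.999
shift mm [84.0536 -2.0555 -0.0899] units [ 0.2802 -0.0069 -0.0003]
rot units 0 [ 0.0375  0.0111 -0.0111]
rot units 1 [-35.9625   0.0174   0.0174]
[array([318.4747, 214.6696])]
```

View pics/w14.png

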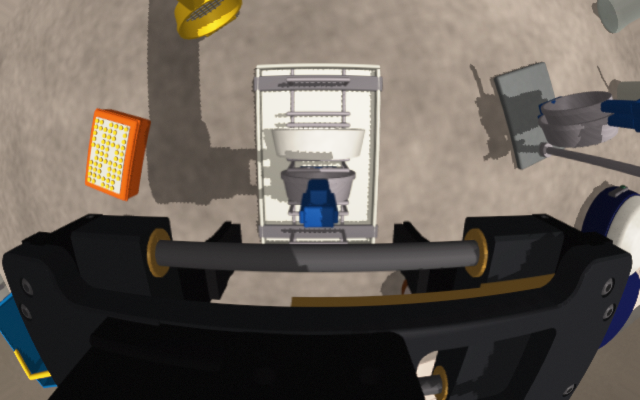

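The small head is at (318,215), centred. I'll descend and grip.

```bash
python3 -m jog '[{"rot":[0,0,0],"travel":[0.09,0,0],"jaw":-1},{"rot":[0,0,0],"travel":[0.1,0,0],"jaw":-0.6},{"rot":[0,0,0],"travel":[0.09,0,0],"jaw":-0.3},{"rot":[0,0,0],"travel":[0,0,0],"jaw":0.1},{"rot":[0,0,0],"travel":[0,0,0],"jaw":1},{"rot":[0,0,0],"travel":[0,0,0],"jaw":1},{"rot":[0,0,0],"travel":[0,0,0],"jaw":1},{"rot":[0,0,0],"travel":[0,0,0],"jaw":1}]' 25
python3 -m jog '[{"rot":[0,0,0],"travel":[0,0,0],"jaw":1},{"rot":[0,0,0],"travel":[0,0,0],"jaw":1},{"rot":[0,0,0],"travel":[0,0,0],"jaw":1}]'
python3 -m jog '[{"rot":[0,0,0],"travel":[-0.02,0,0],"jaw":1},{"rot":[0,0,0],"travel":[-0.05,0,0],"jaw":1},{"rot":[0,0,0],"travel":[-0.08,0,0],"jaw":1},{"rot":[0,0,0],"travel":[-0.1,0,0],"jaw":1},{"rot":[0,0,0],"travel":[-0.1,0,0],"jaw":1},{"rot":[0,0,0],"travel":[-0.06,0,0],"jaw":1},{"rot":[0,0,0],"travel":[0,0,0],"jaw":1},{"rot":[0,0,0],"travel":[0,0,0],"jaw":1}]' 30
python3 - <<'E'
from h import *
np.set_printoptions(precision=4,suppress=True)
y=np.radians(4.86);c,q=np.cos(y),np.sin(y)
st=lambda x,z:np.array([.5711+c*x,.1732+q*x,z])
b=snap('wrist','w15.png');a=snap('scene','s15.png')
rows(st(-.105,.2605),y)
A=cv2.resize(b[150:350,180:460],(470,336),interpolation=cv2.INTER_CUBIC)
B=cv2.resize(a[130:250,260:360],(320,384),interpolation=cv2.INTER_CUBIC)
o=np.zeros((384,790,3),np.uint8);o[:336,:470]=A;o[:,470:]=B;cv2.imwrite('pics/z15.png',o[:,:,::-1])
E
```

```text
time: 27.75
position: [0.557, -0.1774, 0.1765]
tool_rot: [0.243, 1.555, -0.243]
ft_force: [1.0, -0.1, 0.5]
grip_width: 0.444
time: 28.05
position: [0.5565, -0.1777, 0.1757]
tool_rot: [0.244, 1.556, -0.244]
ft_force: [0.1, -0.8, 2.4]
grip_width: 0.317
time: 28.85
position: [0.5561, -0.1773, 0.2982]
tool_rot: [0.244, 1.557, -0.243]
ft_force: [0.0, -0.2, -2.6]
grip_width: 0.321
shift mm [  36.6852  297.7958 -188.9022] units [ 0.1223  0.9927 -0.6297]
rot units 0 [-4.5262 -0.0271 -0.0045]
rot units 1 [31.4738 -0.0062  0.0377]
```

View pics/z15.png

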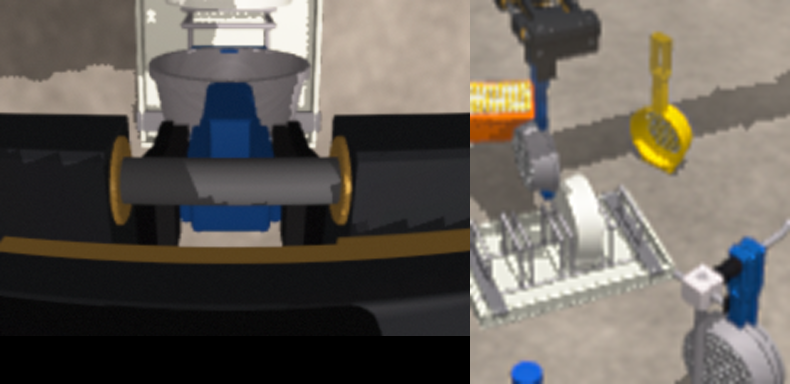

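The small strainer is lifted cleanly and the pan is undisturbed. I'll carry it over.

```bash
python3 -m jog '[{"rot":[0,0,0],"travel":[0,0.05,0],"jaw":1},{"rot":[0,0,0],"travel":[0,0.1,0],"jaw":1},{"rot":[0,0,0],"travel":[0,0.12,0],"jaw":1},{"rot":[0,0,0],"travel":[0,0.1,-0.06],"jaw":1},{"rot":[0,0,0],"travel":[0,0.06,-0.1],"jaw":1},{"rot":[-0.5,0,0],"travel":[0,0.02,-0.12],"jaw":1},{"rot":[-1,0,0],"travel":[0,0,-0.11],"jaw":1},{"rot":[-1,0,0],"travel":[0,0,-0.07],"jaw":1}]'
python3 -m jog '[{"rot":[-1,0,0],"travel":[0,0,-0.02],"jaw":1},{"rot":[-1,0,0],"travel":[0,0,0],"jaw":1},{"rot":[0,0,0],"travel":[0,0,0],"jaw":1},{"rot":[0,0,0],"travel":[0,0,0],"jaw":1}]'
python3 - <<'E'
from h import *
np.set_printoptions(precision=4,suppress=True)
y=np.radians(4.86);c,q=np.cos(y),np.sin(y)
st=lambda x,z:np.array([.5711+c*x,.1732+q*x,z])
rows(st(-.105,.26),y)
E
```

```text
time: 29.75
position: [0.4627, -0.008, 0.2973]
tool_rot: [0.067, 1.572, -0.066]
ft_force: [0.7, 0.5, -1.3]
grip_width: 0.316
time: 30.15
position: [0.4588, -0.0093, 0.2977]
tool_rot: [-0.064, 1.571, 0.064]
ft_force: [-0.8, 1.0, -0.5]
grip_width: 0.314
shift mm [ 37.7016 172.4485  21.757 ] units [0.1257 0.5748 0.0725]
rot units 0 [-0.0406 -0.009  -0.0018]
rot units 1 [35.9594 -0.0028  0.0141]
```

```bash
python3 -m jog '[{"rot":[-0.04,0,0],"travel":[0,0.06,0.01],"jaw":1},{"rot":[0,0,0],"travel":[0.02,0.1,0.015],"jaw":1},{"rot":[0,0,0],"travel":[0.03,0.12,0.02],"jaw":1},{"rot":[0,0,0],"travel":[0.04,0.12,0.015],"jaw":1},{"rot":[0,0,0],"travel":[0.03,0.11,0.012],"jaw":1},{"rot":[0,0,0],"travel":[0.006,0.06,0],"jaw":1},{"rot":[0,0,0],"travel":[0,0.005,0],"jaw":1},{"rot":[0,0,0],"travel":[0,0,0],"jaw":1}]'
python3 - <<'E'
from h import *
np.set_printoptions(precision=4,suppress=True)
y=np.radians(4.86);c,q=np.cos(y),np.sin(y)
st=lambda x,z:np.array([.5711+c*x,.1732+q*x,z])
b=snap('wrist','w16.png');rows(st(-.105,.26),y)
cv2.imwrite('pics/z16.png',cv2.resize(b[200:310,255:385,::-1],None,fx=5,fy=5,interpolation=cv2.INTER_CUBIC))
E
```

```text
time: 30.95
position: [0.4658, 0.1633, 0.26]
tool_rot: [-0.068, 1.57, 0.066]
ft_force: [1.4, -0.1, -1.0]
grip_width: 0.318
shift mm [0.3165 1.8237 0.4722] units [0.0011 0.0061 0.0016]
rot units 0 [-0.0095 -0.001   0.0097]
rot units 1 [35.9905  0.0152  0.0015]
```

View pics/z16.png

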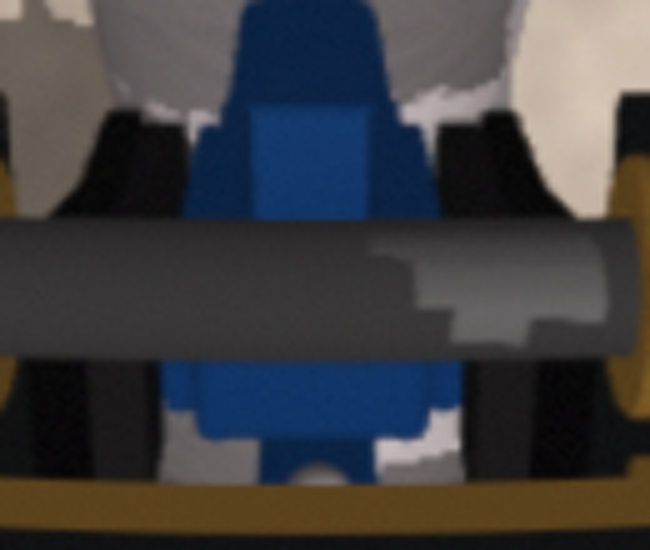

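```bash
python3 -m jog '[{"rot":[0,0,0],"travel":[0,0.002,0.01],"jaw":1},{"rot":[0,0,0],"travel":[0,0,0.035],"jaw":1},{"rot":[0,0,0],"travel":[0,0,0.04],"jaw":1},{"rot":[0,0,0],"travel":[0,0,0.035],"jaw":1},{"rot":[0,0,0],"travel":[0,0,0.03],"jaw":1},{"rot":[0,0,0],"travel":[0,0,0.02],"jaw":1},{"rot":[0,0,0],"travel":[0,0,0.007],"jaw":1},{"rot":[0,0,0],"travel":[0,0,0],"jaw":1}]'
python3 - <<'E'
from h import *
np.set_printoptions(precision=4,suppress=True)
y=np.radians(4.86);c,q=np.cos(y),np.sin(y)
st=lambda x,z:np.array([.5711+c*x,.1732+q*x,z])
b=snap('wrist','w17.png');s=snap('scene','s17.png')
rows(st(-.052,.2345),y)
A=cv2.resize(b[200:310,255:385],(472,400),interpolation=cv2.INTER_CUBIC)
B=cv2.resize(s[170:250,310:374],(320,400),interpolation=cv2.INTER_CUBIC)
cv2.imwrite('pics/z17.png',np.hstack([A,B])[:,:,::-1])
E
```

```text
time: 31.8
position: [0.5187, 0.1687, 0.2601]
tool_rot: [-0.068, 1.57, 0.067]
ft_force: [-0.5, -0.0, -0.7]
grip_width: 0.321
shift mm [25.8367 -0.094   0.9347] units [ 0.0861 -0.0003  0.0031]
rot units 0 [ 0.0149 -0.0034 -0.0007]
rot units 1 [-35.9851   0.0011  -0.0054]
```

View pics/z17.png

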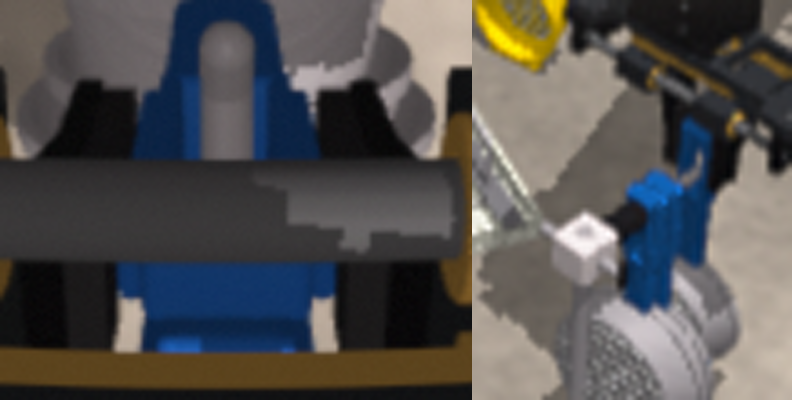

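It's centred on the rod. Lowering.

```bash
python3 -m jog '[{"rot":[0,0,0],"travel":[0.02,0,0.002],"jaw":1},{"rot":[0,0,0],"travel":[0.02,0,0],"jaw":1},{"rot":[0,0,0],"travel":[0.02,0,0],"jaw":1},{"rot":[0,0,0],"travel":[0.012,0,0],"jaw":1},{"rot":[0,0,0],"travel":[0,0,0],"jaw":1}]'
python3 -m jog '[{"rot":[0,0,0],"travel":[0.004,0,0],"jaw":1},{"rot":[0,0,0],"travel":[0,0,0],"jaw":1}]'
python3 -m jog '[{"rot":[0,0,0],"travel":[0.003,0,0],"jaw":1},{"rot":[0,0,0],"travel":[0,0,0],"jaw":1}]'
python3 -m jog '[{"rot":[0,0,0],"travel":[0.003,0,0],"jaw":1},{"rot":[0,0,0],"travel":[0,0,0],"jaw":1}]'
```

```text
time: 32.4
position: [0.5187, 0.1686, 0.2378]
tool_rot: [-0.068, 1.571, 0.067]
ft_force: [-1.3, -0.5, -1.5]
grip_width: 0.318
time: 32.6
position: [0.5193, 0.1688, 0.2377]
tool_rot: [-0.067, 1.569, 0.068]
ft_force: [-0.2, -0.8, -1.6]
grip_width: 0.317
time: 32.8
position: [0.5193, 0.1688, 0.2367]
tool_rot: [-0.067, 1.57, 0.068]
ft_force: [-0.1, 0.3, -0.6]
grip_width: 0.318
time: 33.0
position: [0.5192, 0.1688, 0.2357]
tool_rot: [-0.067, 1.57, 0.067]
ft_force: [0.1, 0.0, -0.7]
grip_width: 0.318
```

```bash
python3 -m jog '[{"rot":[0,0,0],"travel":[0.003,0,0],"jaw":1},{"rot":[0,0,0],"travel":[0,0,0],"jaw":1}]'
python3 -m jog '[{"rot":[0,0,0],"travel":[0.002,0,0],"jaw":1},{"rot":[0,0,0],"travel":[0,0,0],"jaw":1}]'
python3 -m jog '[{"rot":[0,0,0],"travel":[0.001,0,0],"jaw":1},{"rot":[0,0,0],"travel":[0,0,0],"jaw":1}]'
```

```text
time: 33.2
position: [0.5192, 0.1688, 0.2347]
tool_rot: [-0.067, 1.57, 0.067]
ft_force: [-0.4, -0.3, -0.5]
grip_width: 0.317
time: 33.4
position: [0.5193, 0.1688, 0.2346]
tool_rot: [-0.067, 1.569, 0.068]
ft_force: [-0.3, -0.0, 1.1]
grip_width: 0.318
time: 33.6
position: [0.5193, 0.1688, 0.2345]
tool_rot: [-0.067, 1.569, 0.068]
ft_force: [-2.5, -0.6, 3.1]
grip_width: 0.317
```

```bash
python3 -m jog '[{"rot":[0,0,0],"travel":[-0.003,0,0],"jaw":1},{"rot":[0,0,0],"travel":[0,0,0.01],"jaw":1},{"rot":[0,0,0],"travel":[-0.001,0,0.012],"jaw":1},{"rot":[0,0,0],"travel":[0,0,0.012],"jaw":1},{"rot":[0,0,0],"travel":[0,0,0],"jaw":1}]'
python3 -m jog '[{"rot":[0,0,0],"travel":[0,0,0.01],"jaw":1},{"rot":[0,0,0],"travel":[0,0,0.008],"jaw":1},{"rot":[0,0,0],"travel":[0,0,0],"jaw":1}]'
python3 -m jog '[{"rot":[0,0,0],"travel":[0,0,0.006],"jaw":1},{"rot":[0,0,0],"travel":[0,0,0],"jaw":1}]'
```

```text
time: 34.1
position: [0.5299, 0.1695, 0.2347]
tool_rot: [-0.067, 1.57, 0.067]
ft_force: [-0.3, -0.8, -1.5]
grip_width: 0.315
time: 34.4
position: [0.5351, 0.1701, 0.2351]
tool_rot: [-0.067, 1.57, 0.067]
ft_force: [-0.2, 0.2, -2.4]
grip_width: 0.322
time: 34.6
position: [0.5367, 0.1703, 0.2352]
tool_rot: [-0.067, 1.57, 0.068]
ft_force: [-0.4, 1.0, -1.5]
grip_width: 0.321
```

```bash
python3 -m jog '[{"rot":[0,0,0],"travel":[0.001,0,0.004],"jaw":1},{"rot":[0,0,0],"travel":[0,0,0],"jaw":1}]'
python3 -m jog '[{"rot":[0,0,0],"travel":[0,0,0.003],"jaw":1},{"rot":[0,0,0],"travel":[0,0,0],"jaw":1}]'
python3 -m jog '[{"rot":[0,0,0],"travel":[0,0,0.003],"jaw":1},{"rot":[0,0,0],"travel":[0,0,0],"jaw":1}]'
```

```text
time: 34.8
position: [0.5369, 0.1704, 0.2348]
tool_rot: [-0.068, 1.572, 0.068]
ft_force: [-4.0, -0.7, -0.1]
grip_width: 0.321
time: 35.0
position: [0.537, 0.1704, 0.2347]
tool_rot: [-0.068, 1.573, 0.067]
ft_force: [-6.3, -1.3, 2.2]
grip_width: 0.318
time: 35.2
position: [0.537, 0.1704, 0.2347]
tool_rot: [-0.068, 1.575, 0.067]
ft_force: [-9.4, -1.1, 2.2]
grip_width: 0.317
```

Contact at 0.537 is 32.3 mm from the large strainer's home position, which fits 2 × 16 mm. Easing off and releasing.

```bash
python3 -m jog '[{"rot":[0,0,0],"travel":[0,0,-0.006],"jaw":1},{"rot":[0,0,0],"travel":[0,0,0],"jaw":1}]'
python3 -m jog '[{"rot":[0,0,0],"travel":[0,0,0],"jaw":0.1},{"rot":[0,0,0],"travel":[0,0,0],"jaw":0.1},{"rot":[0,0,0],"travel":[0,0,0],"jaw":-0.1},{"rot":[0,0,0],"travel":[0,0,0],"jaw":-0.1},{"rot":[0,0,0],"travel":[0,0,0],"jaw":-0.1},{"rot":[0,0,0],"travel":[0,0,0],"jaw":-0.1}]'
python3 - <<'E'
from h import *
b=(snap('wrist','w18.png'),snap('scene','s18.png'))
A=cv2.resize(b[0][150:350,180:460],(470,336),interpolation=cv2.INTER_CUBIC)
B=cv2.resize(b[1][170:290,300:400],(320,384),interpolation=cv2.INTER_CUBIC)
o=np.zeros((384,790,3),np.uint8);o[:336,:470]=A;o[:,470:]=B;cv2.imwrite('pics/z18.png',o[:,:,::-1])
E
```

```text
time: 35.4
position: [0.537, 0.1704, 0.2347]
tool_rot: [-0.068, 1.571, 0.068]
ft_force: [-4.8, -0.0, 0.5]
grip_width: 0.316
time: 36.0
position: [0.5379, 0.1704, 0.2349]
tool_rot: [-0.067, 1.569, 0.068]
ft_force: [0.1, 0.2, -0.7]
grip_width: 0.546
```

View pics/z18.png

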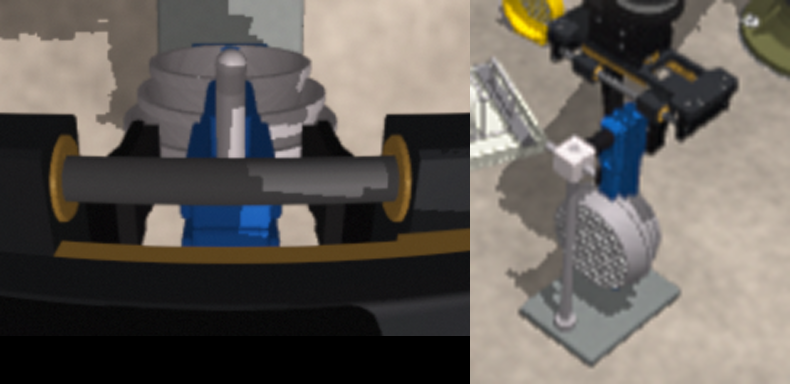

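All three bowls are nested on the rod. I'll retreat straight up, move clear and inspect from the side.

```bash
python3 -m jog '[{"rot":[0,0,0],"travel":[-0.04,0,0],"jaw":-0.1},{"rot":[0,0,0],"travel":[-0.1,0,0],"jaw":-0.3},{"rot":[0,0,0],"travel":[-0.13,0,0],"jaw":-0.5},{"rot":[0,0,0],"travel":[-0.14,0,0],"jaw":-0.5},{"rot":[0,0,0],"travel":[0,-0.13,0],"jaw":-0.5},{"rot":[0,0,0],"travel":[0,-0.15,0.05],"jaw":-0.5},{"rot":[0,0,0],"travel":[0,-0.15,0.05],"jaw":-0.5},{"rot":[0,0,0],"travel":[0,-0.1,0.05],"jaw":-0.5}]'
python3 -m jog '[{"rot":[0,0,0],"travel":[0,0,0.06],"jaw":-0.5},{"rot":[0,0,0],"travel":[0,0,0],"jaw":-0.5},{"rot":[0,0,0],"travel":[0,0,0],"jaw":-0.5}]'
python3 - <<'E'
from h import *
s=ctrl.get_state()
b=(snap('wrist','w19.png'),snap('scene','s19.png'),snap('top','t19.png'))
B=cv2.resize(b[1][180:280,310:380],(420,600),interpolation=cv2.INTER_CUBIC)
C=cv2.resize(b[2][155:230,245:295],(370,555),interpolation=cv2.INTER_CUBIC)
o=np.zeros((600,790,3),np.uint8);o[:,:420]=B;o[:555,420:]=C;cv2.imwrite('pics/z19.png',o[:,:,::-1])
E
```

```text
time: 36.9
position: [0.5968, 0.0116, 0.3596]
tool_rot: [-0.066, 1.568, 0.064]
ft_force: [-0.1, -0.4, 0.9]
grip_width: 0.753
time: 37.2
position: [0.6139, 0.0182, 0.3581]
tool_rot: [-0.068, 1.57, 0.069]
ft_force: [-0.4, 0.5, 0.6]
grip_width: 0.752
```

View pics/z19.png

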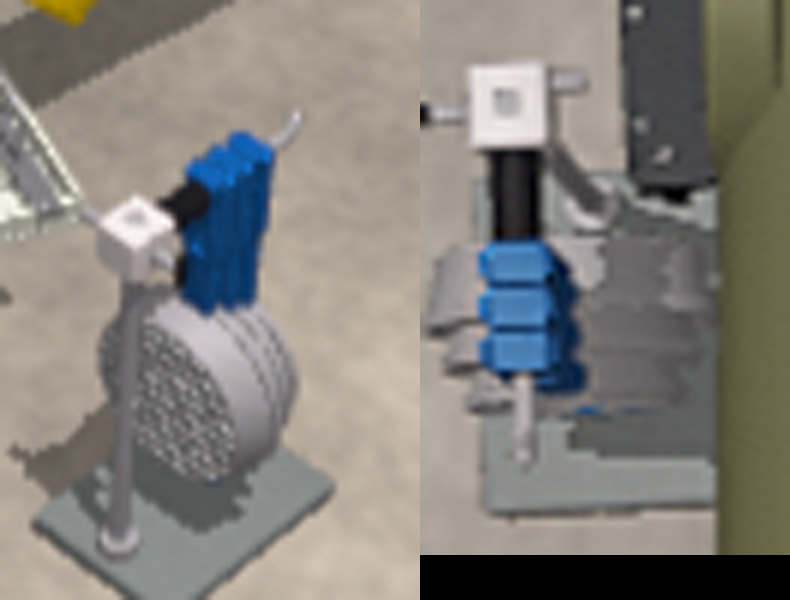

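View pics/w19.png

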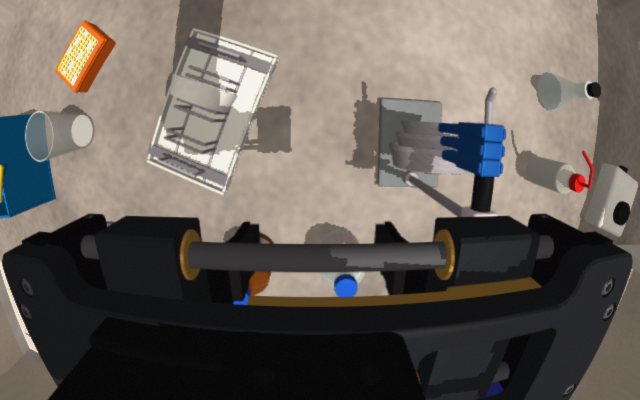

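View pics/t19.png

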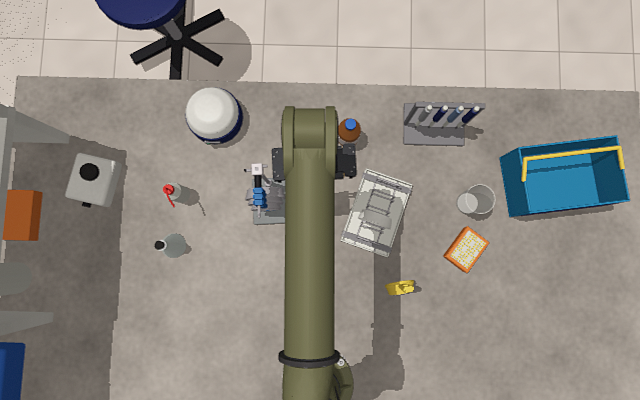

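The heads bear flush on each other and on the collar, at (485,130-170) in the wrist view. I want a closer look at the pan in the rack.

Run:
```python
import cv2,numpy as np
w=cv2.imread('pics/w19.png')[20:200,140:290];s=cv2.imread('pics/s19.png')[150:240,240:330]
cv2.imwrite('pics/z20.png',np.hstack([cv2.resize(w,(400,480),interpolation=cv2.INTER_CUBIC),cv2.resize(s,(400,480),interpolation=cv2.INTER_CUBIC)]))
```

```text
(no output)
```

View pics/z20.png

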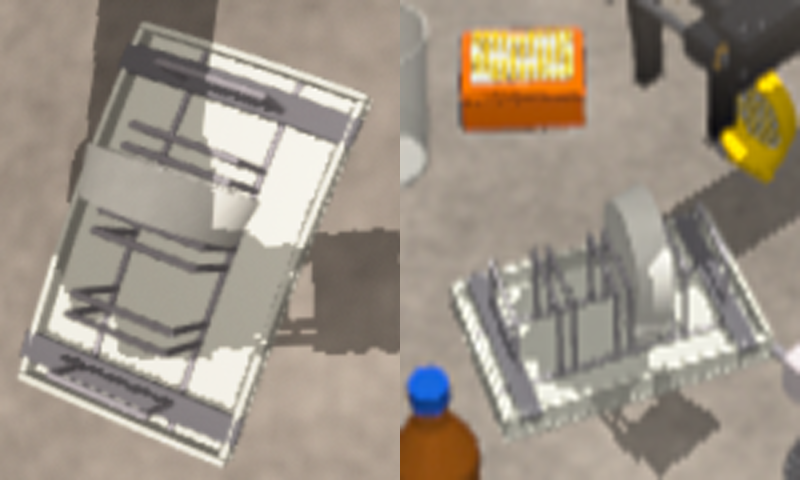

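View pics/s19.png

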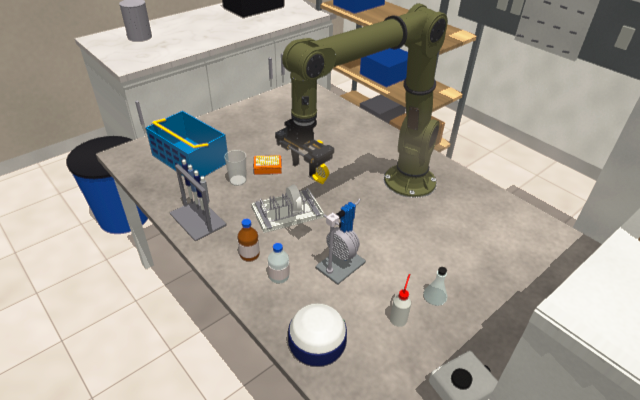

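The pan stands upright in its slot, and the bystanders are where they were. The stack hangs at (345,235) and the robot is clear of everything, so I'm handing in.

```bash
python3 -c "
from bench import ctrl
print(ctrl.close_job())"
```

```text
the job is handed in; nothing more can be done
None
```

All three strainers hang on the hook, open side towards the tip: large against the collar, then medium, then small, with the bowls nested. I lowered each onto the rod by feel, slid it home and eased off before releasing. The job was handed in at about 37 s of robot time.

- **Hook height:** the first touch put the rod about 5 mm above nominal; the camera fit had said 5.7 mm.
- **Forces:** readings between moves showed up to about 6.5 N pressing down on the rod. Sliding home they showed up to about 9 N, so the small strainer was pressed a little harder than the other two (7 to 8 N).
- **Spacing:** the gripper stopped 14.8 mm further out for the medium and 17.5 mm further again for the small, where 16 mm each was expected. The total of 32.3 mm agrees with 32 mm, and I put the uneven split down to where each head sat in the fingers.
- **Last pictures:** the heads sit flush on each other and on the collar, and the stack hangs straight. The pan is upright in its rack slot, the bystanders look unmoved by eye, and the robot is touching nothing. No check failed.

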